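# Put gorilla castings out to cure: fangs to the tray, crest on the crown

### The job

The castings are ready to cure. Tip the four fangs out of the saucepan into the black tray and set the empty pan back down upright on the bench, clear of the tray; then, last because it is so easily knocked off, set the crest on the crown of the gorilla head, centred, level and running from brow to nape (either way round), so that it stays balanced there on its own. Set the pan and the crest down rather than dropping them, and leave the spray can, the solvent tin and the pin comb where they are.

Things in the scene. Friction and masses are not known exactly. Their poses are not given: they have to be found in the camera images.
- head: Dark brown gorilla head form fixed on a round wooden turntable 190 mm across. Origin: centre of the turntable's underside, on the bench; x points out of the face (nape to brow), y to its left ear, z up. The skull top is a smooth ball of radius 85 mm centred 115 mm above the origin; muzzle to 127 mm forward, below 110 mm height; ears to 100 mm each side, 80 to 125 mm high. It cannot move.
- crown (a point): The highest point of the head's rounded crown, 200 mm above the bench, straight above the head's origin; axes as the head's. The crest must balance here.
- crest: Cream resin crest, 130 to 210 g: an arched saddle plate 130 mm long (x), 64 mm wide (y, 46 at the ends), 8 mm thick, with an upright fin along its middle. Origin: middle of the underside, z up through the fin. The underside is hollow along x (radius 150 mm), flat across y, flat for 13 mm either side of the origin. It stands on the bench on its two ends, origin 14 mm up. Same both ways round.
- pan: Small flared steel saucepan, 84 mm across the bottom, 128 mm at the rim, 75 mm high, wall 3 mm, floor 4 mm thick; 290 to 410 g. Origin: centre of its underside; z up out of the mouth; its handle runs level along -x at 62 mm height. It holds the four fangs; they slide out once it is tipped 100 to 115 degrees from upright; if one hangs, tip further or give a small shake.
- pan_grip (a point): Point on the axis of the pan's straight black handle, 130 mm from the pan's axis, 62 mm above its underside; axes as the pan's. The handle runs from 80 to 195 mm from the pan's axis: an octagonal bar, 22 mm across flats (flats up, down, left, right and at 45 degrees), so it can be pinched straight from above or with the tool leaned 45 degrees about it.
- tray: Shallow black plastic tray, 220 mm (x) by 180 mm (y), 30 mm high, wall and floor 4 mm. Origin: centre of its underside on the bench, z up. It cannot move.
- fang0: One of four like cream resin fangs, round cones 57 mm long, 23 mm thick at the root, 25 g. Origin: centre of the flat root, z along it to the tip. Starts standing on its root in the pan.
- fang1: One of four like cream resin fangs, round cones 57 mm long, 23 mm thick at the root, 25 g. Origin: centre of the flat root, z along it to the tip. Starts standing on its root in the pan.
- fang2: One of four like cream resin fangs, round cones 57 mm long, 23 mm thick at the root, 25 g. Origin: centre of the flat root, z along it to the tip. Starts standing on its root in the pan.
- fang3: One of four like cream resin fangs, round cones 57 mm long, 23 mm thick at the root, 25 g. Origin: centre of the flat root, z along it to the tip. Starts standing on its root in the pan.
- spray_can: Bystander: dark aerosol can, 65 mm across, 194 mm high, standing at the far right. Origin: centre of its underside.
- solvent_tin: Bystander: blue rectangular solvent tin, 60 by 105 mm, 172 mm high with its white cap, standing at the far left. Origin: centre of its underside.
- hackle: Bystander: pin comb (hackle), a wooden board 85 by 170 mm with steel pins up to 63 mm high, lying beyond the work. Origin: centre of its underside.
- crest_grip (a point): Point in the middle of the crest's fin, 30 mm above the crest's origin; axes as the crest's. The fin is 16 mm thick (y), 76 mm long (x) at full height, its top 42 mm above the crest's origin, its flat sides starting 13 mm above the origin: grip it across y from above.
Things that resemble listed ones, but are neither listed nor needed, are in the scene too. What is shaped like the crest but green is not meant.

How it is judged:
By the outcome, as a careful person would: the job done as asked, in the order asked, and still so for the second after the job is handed in, with the robot touching nothing.
It also fails if it takes over 72 s, if anything falls off the work surface, if the arm or the gripper's body presses on something with over 40 N, if the wrist force passes 120 N, or if a joint passes its speed limit or range.

### The arm

A 7-joint arm with a two-finger parallel gripper is mounted at the origin on the work surface. World frame = base frame: x ahead of the robot, y to its left, z up, the work surface at z = 0. Lengths are in mm, angles in rad, forces in N, time in s.
With the tool pointing down it reaches from about 400 to 875 mm from the base axis. Payload 4.4 kg.
Tool frame: the origin (TCP) lies midway between the tips of the shut fingers; the grasp point (between the pads) lies 19 mm behind it; z points along the fingers, y is the line along which they close (so a half turn about z gives the same grasp; the last joint's range is limited). The gripper opens to 85 mm and grips with 20 to 120 N. Pads are 22 mm wide; open, the fingers measure 114 mm over their backs; the gripper's body (76 mm by 85 mm) begins 54 mm behind the grasp point. The pads swing forward as they close: fully open they stand 13 mm farther back than shut.
Start: joints at [-1.327, 0.628, 0.038, 1.517, -0.027, 0.996, -0.02], TCP at [198.14, 619.078, 231.313] pointing down, gripper open.
Joint ranges: [-3.06, 3.06], [-0.37, 2.12], [-1.25, 1.32], [0.18, 2.47], [-1.1, 4.24], [0.23, 1.98], [-2.94, 2.94]. Speed limits (rad/s): [2.57, 2.57, 3.14, 3.14, 3.14, 3.14, 3.14].

### API

Orientations are given as [roll, pitch, yaw] about the fixed x, y, z axes, in that order (R = Rz(yaw) Ry(pitch) Rx(roll)).
In Python, from cell import ctrl gives the robot as it stands.
- The arm moves only by the shell command python3 -m crank 'ROWS' [OPENING]. ROWS is JSON, a list that holds one entry, the list of rows, each a list of 4 numbers: the shift along the tool's x, y, z normalised to -1 to 1, where 1 is 2.5 cm, then the turn about the tool's z normalised to -1 to 1, where 1 is 0.08 rad. In form: [[[dx, dy, dz, turn], ...]]. A call has 1 to 12 rows; each row shifts and turns the commanded pose from where the row before left it, along the tool's axes as they then stand; what a row does not reach is not made up. A row lasts 1/12 s, in which the tool goes at most 41.7 mm and 7.16 degrees, less where a joint would pass 70% of its speed; a pose out of reach is approached as far as the arm can. A call with a number of a shift or a turn outside -1 to 1 is refused whole. A call with a gripper value outside its range is refused whole. OPENING is the closure, from -1 (fully open) to 1 (shut), set as the call begins (- or left out, the last holds). The fingers move at their own pace and stop on an object; the grip force is fixed at half the most. Time passes only in rows, so rows that do not move let the fingers close. It gives the time, the measured TCP pose, the force, the opening and the grip force at its end, in the units of the state.
- ctrl.read_state(): the state, without advancing time (a new reading comes with each control period).
- ctrl.get_image(name): name is "side" or "top" or "wrist"; returns a dict with "img" (400x640x3 uint8, red, green, blue), "intrinsics" (3x3 intrinsics, pixels), "extrinsics" (4x4, takes a point from camera to world coordinates). Camera axes: x right, y up, looking along -z (the intrinsics and any distortion apply to the point x, -y, -z); pixel columns grow to the right and rows downward; lengths in mm; the calibration is good to about 2 mm. A picture is of the moment at which its call begins. There is no depth.
- ctrl.finish_job(): hands the job in; it is judged then, once.
Trained networks look in the newest picture that a camera, given by its name, has taken for a name from the list of things; names that differ only in an ending like _2 or _b are one class to them, and where a whole thing is asked for, a point or a joint stands for the part that bears it (a point fixed in the world has none). Each returns a list of dicts, best first, with "confidence" (0 to 1); they miss things now and then, are a little off and sometimes report something else, mostly with a low value. They report only what shows in the picture. A call takes as long as a camera call. They do not tell look-alikes from the thing itself.
- ctrl.find_in(camera, target): "position" ([row, column] in pixels, amid what is visible of it).
- ctrl.trace(camera, target): "mask" (400x640 bool, what is visible of it) and "position" ([row, column] in pixels, amid what is visible of it).
- ctrl.place_of(camera, target): "position" ([row, column] in pixels: a listed point, or the origin of a listed thing).
The state is a dict: "clock": time; "qpos": joint angles; "qd": joint speeds; "tau": joint torques, N m; "eef_pos": TCP position; "tool_rot": TCP orientation; "force": force on the tool from outside, world axes, zero at the start; "torque": the same for the moment, N m; "width": finger opening in mm; "gripper_force": force on a finger pad.
Only numpy, scipy, OpenCV 4.12 (cv2) and the standard library are available. Lean on these libraries where they do the work, as an engineer would, in place of code of your own. Each camera call takes 0.05 s, during which the arm holds its last target. There are 200 camera calls.

## Working session

There is one attempt and no reset: what is moved stays moved. The work goes in short steps, Python scripts to look and compute and a shell command to move; the robot and the scene stay as the last step left them, time stands still between calls to the robot, and variables do not carry over. Pictures are saved under pics/ and viewed, at most 12 in all, crops included, and the job is handed in when it is done.

```bash
ls; mkdir -p pics; cat > h.py <<'E'
import numpy as np, cv2
from cell import ctrl
from scipy.spatial.transform import Rotation as R
def cam(n,save=None):
    d=ctrl.get_image(n)
    if save: cv2.imwrite(save,d['img'][...,::-1])
    return d
def ray(d,p):
    K=np.array(d['intrinsics']);T=np.array(d['extrinsics'])
    v=np.array([(p[1]-K[0,2])/K[0,0],-(p[0]-K[1,2])/K[1,1],-1.])
    return T[:3,3],T[:3,:3]@v
def atz(d,p,z):
    o,v=ray(d,p); return o+v*(z-o[2])/v[2]
def proj(d,X):
    K=np.array(d['intrinsics']);T=np.array(d['extrinsics'])
    c=T[:3,:3].T@(np.asarray(X,float)-T[:3,3]); return np.array([K[1,2]-K[1,1]*c[1]/-c[2],K[0,2]+K[0,0]*c[0]/-c[2]])
def tri(a,p,b,q):
    o1,v1=ray(a,p);o2,v2=ray(b,q)
    s=np.linalg.lstsq(np.c_[v1,-v2],o2-o1,rcond=None)[0]
    x,y=o1+v1*s[0],o2+v2*s[1]; return (x+y)/2,np.linalg.norm(x-y)
E
python3 - <<'E'
from h import *
np.set_printoptions(precision=1,suppress=True)
D={n:cam(n,f'pics/{n}0.png') for n in('side','top')}
print(ctrl.read_state()['tool_rot'],[k for k in D['top']])
for n in D: print(n,np.array(D[n]['extrinsics'])[:3,3])
Z=dict(head=0,crown=200,crest=14,crest_grip=44,pan=0,pan_grip=62,tray=0,spray_can=0,solvent_tin=0,hackle=0,fang0=4)
for t,z in Z.items():
  for n in D:
    r=ctrl.place_of(n,t)
    for e in r[:3]: print(t,n,round(e['confidence'],2),np.array(e['position']),atz(D[n],e['position'],z))
E
```

```text
pics
[-3.1  0.   2.8] ['img', 'intrinsics', 'extrinsics']
side [ 422.6 -859.4 1233.8]
top [ 377.5   50.3 1402.9]
head side 0.83 [273.7 340.7] [563.8 -95.9   0. ]
head top 0.66 [189.2 362. ] [ 565.7 -102.2    0. ]
crown side 0.57 [233.1 344.6] [567.5 -90.4 200. ]
crown top 0.79 [178.3 368.1] [570.  -97.9 200. ]
crown top 0.67 [175.7 286.6] [576.2 132.8 200. ]
crest side 0.8 [171.1 371.5] [727.4 320.8  14. ]
crest side 0.73 [160.8 238.6] [241.9 417.7  14. ]
crest side 0.72 [214.6 291.3] [424.3 141.2  14. ]
crest top 0.96 [179.6 286. ] [594.  147.4  14. ]
crest top 0.94 [231.5 281.7] [424.8 159.   14. ]
crest top 0.57 [284.5 261.1] [256.3 222.1  14. ]
crest_grip side 0.83 [168.  374.9] [734.7 306.1  44. ]
crest_grip side 0.77 [204.  346.5] [611.1 146.2  44. ]
crest_grip side 0.7 [343.1 332.8] [ 511.6 -336.3   44. ]
crest_grip top 0.86 [137.2 235.7] [727.  309.7  44. ]
crest_grip top 0.75 [281.7 259.4] [267.5 223.8  44. ]
crest_grip top 0.68 [289.6 194.4] [242.1 425.4  44. ]
pan side 0.87 [336.1 332.4] [ 516.  -296.5    0. ]
pan side 0.33 [235.9 345.5] [597.1  46.7   0. ]
pan top 0.86 [2
[... 383 characters left out ...]
  0. ]
spray_can side 0.94 [341.5 395.6] [ 689.2 -327.7    0. ]
spray_can top 0.87 [153.7 427.1] [ 685.8 -319.1    0. ]
solvent_tin side 0.78 [132.1 309.3] [518.5 572.7   0. ]
solvent_tin top 0.6 [202.1 152.8] [519.1 584.6   0. ]
solvent_tin top 0.33 [212.2 221.1] [487.2 359.3   0. ]
hackle side 0.66 [239.7 398.4] [767.1  16.3   0. ]
hackle top 0.94 [127.4 328. ] [773.5  10.2   0. ]
fang0 side 0.59 [338.2 327.3] [ 500.9 -303.2    4. ]
fang0 side 0.54 [328.5 327.9] [ 505.5 -274.6    4. ]
fang0 side 0.44 [337.8 340.7] [ 538.2 -305.3    4. ]
fang0 top 0.62 [198.9 425.5] [ 534.3 -309.3    4. ]
fang0 top 0.49 [202.  430.1] [ 524.2 -324.1    4. ]
fang0 top 0.41 [212.8 426.9] [ 488.7 -312.8    4. ]
```

View pics/top0.png

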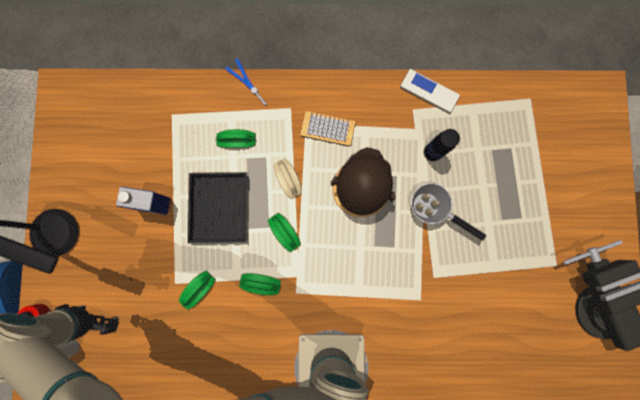

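View pics/side0.png

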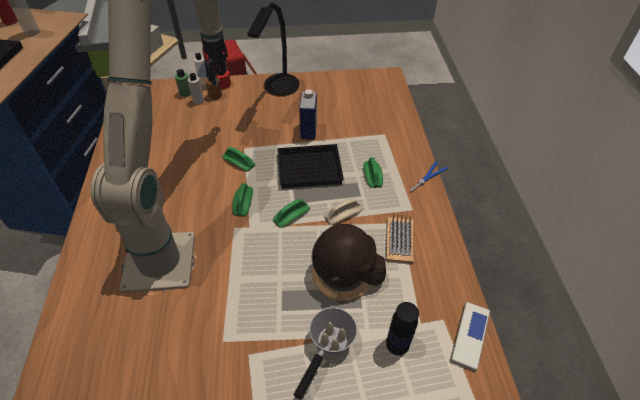

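Top view: the crest candidates are cream (179,286) and green (139,236), (231,284), (284,261), (289,196). Only the cream one fits the description. The pan is at (205,425) with its handle running down-right, the tray is at (207,219), and the head is at (180,365) with its muzzle up. The side view agrees, with the cream crest at (210,343).

```bash
python3 - <<'E'
from h import *
np.set_printoptions(precision=1,suppress=True)
D={n:cam(n) for n in('side','top')}
P=dict(pan=None,pan_grip=None,head=None,tray=None)
for t in P:
  a=ctrl.place_of('top',t)[0]['position'];b=ctrl.place_of('side',t)[0]['position']
  P[t]=tri(D['top'],a,D['side'],b); print(t,*P[t])
v=P['pan_grip'][0]-P['pan'][0]; print('handle az deg',np.degrees(np.arctan2(v[1],v[0])),v)
# handle axis by dark pixels
im=D['top']['img'].astype(int)
def world(mask,z):
  rc=np.argwhere(mask); return np.array([atz(D['top'],p,z)[:2] for p in rc])
def rect(n,w):
  (c,s,a)=cv2.minAreaRect(w.astype(np.float32)); print(n,np.array(c),np.array(s),a)
def pca(n,w):
  c=w.mean(0);u,s,vt=np.linalg.svd(w-c,full_matrices=0);print(n,'mean',c,'az',np.degrees(np.arctan2(vt[0,1],vt[0,0])),np.array([np.ptp((w-c)@vt[0]),np.ptp((w-c)@vt[1])]))
M=ctrl.trace('top','tray')[0]['mask']; rect('tray',world(M,30))
sub=np.zeros(im.shape[:2],bool);sub[212:245,446:490]=1
pca('handle',world(sub&(im.sum(2)<150),65)); rect('handle',world(sub&(im.sum(2)<150),65))
for e in ctrl.trace('top','crest'):
  r,c=e['position']
  if abs(r-179)<12 and abs(c-287)<12: w=world(e['mask'],25);pca('crest',w);rect('crest',w)
M=ctrl.trace('top','head')[0]['mask']
hc=P['head'][0]; rc=np.argwhere(M); print('head mask',rc.min(0),rc.max(0))
a=cv2.cvtColor(D['top']['img'],cv2.COLOR_RGB2BGR)
cv2.imwrite('pics/c1.png',cv2.resize(a[130:250,260:500],None,fx=3.3,fy=3.3,interpolation=cv2.INTER_CUBIC))
E
```

```text
pan [ 516.3 -311.2    4. ] 1.7813230989516757Traceback (most recent call last):
  File "<stdin>", line 6, in <module>
IndexError: list index out of range
```

```bash
cat > m.py <<'E'
from h import *
np.set_printoptions(precision=1,suppress=True)
D={n:cam(n) for n in('side','top')}
def best(c,t):
  for i in range(3):
    r=ctrl.place_of(c,t)
    if r: return r[0]['position']
    D[c]=cam(c)
P={}
for t in('pan','pan_grip','head','tray'):
  a,b=best('top',t),best('side',t)
  if a is None or b is None: print(t,a,b);continue
  P[t]=tri(D['top'],a,D['side'],b); print(t,*P[t])
im=D['top']['img'].astype(int)
def world(mask,z):
  return np.array([atz(D['top'],p,z)[:2] for p in np.argwhere(mask)])
def rect(n,w):
  (c,s,a)=cv2.minAreaRect(w.astype(np.float32)); print(n,np.array(c),np.array(s),a)
def pca(n,w):
  c=w.mean(0);u,s,vt=np.linalg.svd(w-c,full_matrices=0);print(n,'mean',c,'az',np.degrees(np.arctan2(vt[0,1],vt[0,0])),np.array([np.ptp((w-c)@vt[0]),np.ptp((w-c)@vt[1])]))
for e in ctrl.trace('top','tray')[:1]: rect('tray',world(e['mask'],30))
sub=np.zeros(im.shape[:2],bool);sub[212:245,446:490]=1
w=world(sub&(im.sum(2)<150),65); pca('handle',w); rect('handle',w)
for e in ctrl.trace('top','crest'):
  r,c=e['position']
  if abs(r-179)<12 and abs(c-287)<12: w=world(e['mask'],25);pca('crest',w);rect('crest',w)
a=cv2.cvtColor(D['top']['img'],cv2.COLOR_RGB2BGR)
cv2.imwrite('pics/c1.png',cv2.resize(a[130:250,260:500],None,fx=3.3,fy=3.3,interpolation=cv2.INTER_CUBIC))
E
python3 m.py
```

```text
pan [ 518.7 -307.3    2.9] 5.6903723725099065
pan_grip [ 446.8 -413.3   54.7] 7.228880325833719
head [ 502.2 -254.6  249.2] 64.27263322626281
tray [499.9 364.1   2.3] 2.842903534887938
tray [500.7 367.1] [230.  189.2] 0.9282936453819275
handle mean [ 438.1 -424.3] az -122.95009616155485 [109.2  18.5]
handle [ 438.3 -424.3] [109.2  18.5] 57.08247756958008
crest mean [595.9 142.2] az -154.52642754807258 [128.3  61.3]
crest [595.9 142.6] [127.8  60.9] 26.836746215820312
```

View pics/c1.png

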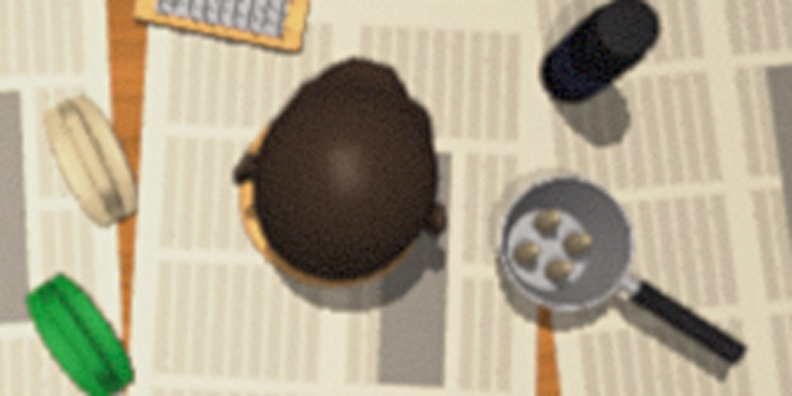

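Crop: the cream crest at (179,287) with its long axis at az 26°. The ears are at (181,333) and (196,392), which gives a head yaw of about -14°. The pan holds four fangs, and its handle az is -123°. Next I go to the handle, passing high over the head.

```bash
cat > plan.py <<'E'
import sys,json,numpy as np
from cell import ctrl
from scipy.spatial.transform import Rotation as R
# plan.py x y z yawdeg n [x y z yaw n ...]  ('-' keeps)
s=ctrl.read_state(); p=np.array(s['eef_pos'],float); T=R.from_euler('xyz',s['tool_rot'])
print('now',p.round(1),'rpy',np.degrees(s['tool_rot']).round(2),'q',np.round(s['qpos'],2),'t',round(s['clock'],2),'w',round(s['width'],1),'F',np.round(s['force'],1))
yaw=np.degrees(s['tool_rot'][2]); a=sys.argv[1:]
rows=[]
for i in range(0,len(a),5):
    t=np.array([p[k] if a[i+k]=='-' else float(a[i+k]) for k in range(3)]); y=yaw if a[i+3]=='-' else float(a[i+3]); n=int(a[i+4])
    dy=(y-yaw+180)%360-180; st=round(-np.radians(dy)/n/.08,2)
    q=p.copy()
    for k in range(n):
        d=p+(t-p)*(k+1)/n-q
        th=np.radians(yaw)
        ax=np.array([np.cos(th),np.sin(th),0]);ay=np.array([np.sin(th),-np.cos(th),0])
        r=[round(float(v)/25,2) for v in (d@ax,d@ay,-d[2])]+[st]; rows.append(r)
        q=q+25*(r[0]*ax+r[1]*ay-r[2]*np.array([0,0,1])); yaw-=np.degrees(st*.08)
    p=q
m=np.abs(rows).max() if rows else 0
if m>1: print('OVER',m)
for i in range(0,len(rows),12): print(json.dumps([rows[i:i+12]]).replace(' ',''))
E
python3 plan.py 500 330 290 110 18 600 60 300 82 12 560 -180 290 65 12
```

```text
now [198.1 619.1 231.3] rpy [-180.     -0.    162.25] q [-1.33  0.63  0.04  1.52 -0.03  1.   -0.02] t 2.2 w 85.5 F [ 0.1 -0.5  0.4]
[[[-0.83,-0.41,-0.13,0.63],[-0.86,-0.36,-0.13,0.63],[-0.87,-0.32,-0.13,0.63],[-0.89,-0.28,-0.13,0.63],[-0.9,-0.23,-0.13,0.63],[-0.91,-0.19,-0.13,0.63],[-0.91,-0.14,-0.13,0.63],[-0.93,-0.09,-0.13,0.63],[-0.93,-0.05,-0.13,0.63],[-0.92,-0.0,-0.13,0.63],[-0.93,0.05,-0.14,0.63],[-0.93,0.09,-0.13,0.63]]]
[[[-0.91,0.14,-0.13,0.63],[-0.91,0.19,-0.13,0.63],[-0.9,0.23,-0.13,0.63],[-0.89,0.27,-0.13,0.63],[-0.87,0.32,-0.13,0.63],[-0.86,0.37,-0.13,0.63],[-0.96,0.0,-0.03,0.51],[-0.96,0.04,-0.04,0.51],[-0.95,0.08,-0.03,0.51],[-0.96,0.12,-0.03,0.51],[-0.94,0.15,-0.04,0.51],[-0.94,0.2,-0.03,0.51]]]
[[[-0.93,0.23,-0.03,0.51],[-0.92,0.27,-0.04,0.51],[-0.91,0.31,-0.03,0.51],[-0.9,0.35,-0.03,0.51],[-0.88,0.38,-0.04,0.51],[-0.86,0.42,-0.03,0.51],[-0.81,-0.02,0.03,0.31],[-0.81,-0.01,0.04,0.31],[-0.81,0.02,0.03,0.31],[-0.81,0.03,0.03,0.31],[-0.81,0.06,0.04,0.31],[-0.81,0.08,0.03,0.31]]]
[[[-0.81,0.09,0.03,0.31],[-0.8,0.12,0.04,0.31],[-0.8,0.14,0.03,0.31],[-0.79,0.15,0.03,0.31],[-0.8,0.18,0.04,0.31],[-0.78,0.19,0.03,0.31]]]
```

```bash
python3 -m crank '[[[-0.83,-0.41,-0.13,0.63],[-0.86,-0.36,-0.13,0.63],[-0.87,-0.32,-0.13,0.63],[-0.89,-0.28,-0.13,0.63],[-0.9,-0.23,-0.13,0.63],[-0.91,-0.19,-0.13,0.63],[-0.91,-0.14,-0.13,0.63],[-0.93,-0.09,-0.13,0.63],[-0.93,-0.05,-0.13,0.63],[-0.92,-0.0,-0.13,0.63],[-0.93,0.05,-0.14,0.63],[-0.93,0.09,-0.13,0.63]]]'
python3 plan.py 500 330 290 110 6 600 60 300 82 12 560 -180 290 65 12
```

```text
clock: 3.2
eef_pos: [401.5, 423.6, 271.3]
tool_rot: [3.141, 0.0, 2.22]
force: [0.9, 0.1, -0.3]
width: 85.3
gripper_force: 0.0
now [401.5 423.6 271.3] rpy [1.7996e+02 2.0000e-02 1.2722e+02] q [-1.    0.5   0.22  1.66 -0.12  0.99 -0.09] t 3.2 w 85.3 F [ 0.9  0.1 -0.3]
[[[-0.89,0.15,-0.12,0.63],[-0.89,0.19,-0.13,0.63],[-0.87,0.23,-0.12,0.63],[-0.87,0.28,-0.13,0.63],[-0.84,0.32,-0.12,0.63],[-0.83,0.37,-0.13,0.63],[-0.96,0.01,-0.03,0.51],[-0.96,0.04,-0.04,0.51],[-0.95,0.09,-0.03,0.51],[-0.96,0.12,-0.03,0.51],[-0.94,0.16,-0.04,0.51],[-0.94,0.21,-0.03,0.51]]]
[[[-0.93,0.23,-0.03,0.51],[-0.92,0.28,-0.03,0.51],[-0.91,0.32,-0.04,0.51],[-0.89,0.35,-0.03,0.51],[-0.88,0.38,-0.03,0.51],[-0.86,0.43,-0.04,0.51],[-0.81,-0.02,0.03,0.31],[-0.81,0.0,0.04,0.31],[-0.81,0.02,0.03,0.31],[-0.81,0.05,0.03,0.31],[-0.81,0.06,0.04,0.31],[-0.81,0.08,0.03,0.31]]]
[[[-0.8,0.1,0.04,0.31],[-0.81,0.12,0.03,0.31],[-0.79,0.14,0.03,0.31],[-0.8,0.17,0.04,0.31],[-0.79,0.18,0.03,0.31],[-0.79,0.2,0.03,0.31]]]
```

```bash
python3 -m crank '[[[-0.89,0.15,-0.12,0.63],[-0.89,0.19,-0.13,0.63],[-0.87,0.23,-0.12,0.63],[-0.87,0.28,-0.13,0.63],[-0.84,0.32,-0.12,0.63],[-0.83,0.37,-0.13,0.63],[-0.96,0.01,-0.03,0.51],[-0.96,0.04,-0.04,0.51],[-0.95,0.09,-0.03,0.51],[-0.96,0.12,-0.03,0.51],[-0.94,0.16,-0.04,0.51],[-0.94,0.21,-0.03,0.51]]]' >/dev/null
python3 -m crank '[[[-0.93,0.23,-0.03,0.51],[-0.92,0.28,-0.03,0.51],[-0.91,0.32,-0.04,0.51],[-0.89,0.35,-0.03,0.51],[-0.88,0.38,-0.03,0.51],[-0.86,0.43,-0.04,0.51],[-0.81,-0.02,0.03,0.31],[-0.81,0.0,0.04,0.31],[-0.81,0.02,0.03,0.31],[-0.81,0.05,0.03,0.31],[-0.81,0.06,0.04,0.31],[-0.81,0.08,0.03,0.31]]]' >/dev/null
python3 -m crank '[[[-0.8,0.1,0.04,0.31],[-0.81,0.12,0.03,0.31],[-0.79,0.14,0.03,0.31],[-0.8,0.17,0.04,0.31],[-0.79,0.18,0.03,0.31],[-0.79,0.2,0.03,0.31]]]'
python3 - <<'E'
from h import *
np.set_printoptions(precision=1,suppress=True)
D={n:cam(n) for n in('side','top','wrist')}
cv2.imwrite('pics/w1.png',D['wrist']['img'][...,::-1])
print(np.array(D['wrist']['extrinsics']))
for n in D:
  for t,z in(('pan_grip',62),('pan',0),('crown',200),('head',0)):
    for e in ctrl.place_of(n,t)[:1]: print(n,t,round(e['confidence'],2),np.array(e['position']),atz(D[n],e['position'],z))
E
python3 plan.py
```

```text
clock: 5.7
eef_pos: [560.1, -178.3, 289.5]
tool_rot: [-3.141, -0.0, 1.134]
force: [0.1, 0.1, 0.3]
width: 85.4
gripper_force: 0.0
[[   0.9    0.4    0.1  595.3]
 [  -0.4    0.9    0.3 -104.5]
 [   0.    -0.3    0.9  431.5]
 [   0.     0.     0.     1. ]]
side pan_grip 0.82 [373. 312.] [ 449.3 -418.3   62. ]
side pan 0.6 [339.1 330.2] [ 508.9 -304.7    0. ]
side crown 0.62 [233.  345.3] [569.5 -90.2 200. ]
side head 0.73 [275.3 340.5] [ 562.5 -101.6    0. ]
top pan_grip 0.7 [224.6 464. ] [ 447.9 -412.4   62. ]
top pan 0.42 [228.7 465.7] [ 437.8 -438.9    0. ]
top crown 0.68 [181.1 371.3] [ 562.1 -106.9  200. ]
top head 0.78 [186.4 361.8] [ 575.  -101.6    0. ]
wrist pan_grip 0.76 [333.9 318.5] [ 451.7 -414.8   62. ]
wrist pan 0.74 [239.3 324.4] [ 514.7 -304.1    0. ]
wrist crown 0.85 [ 99.2 281.2] [571.  -97.2 200. ]
now [ 562.  -176.1  289.3] rpy [-180.     -0.     65.19] q [-0.09  0.53  0.55  1.63 -0.31  1.07  0.12] t 6.45 w 85.5 F [ 1.5 -0.8 -0.6]
```

View pics/w1.png

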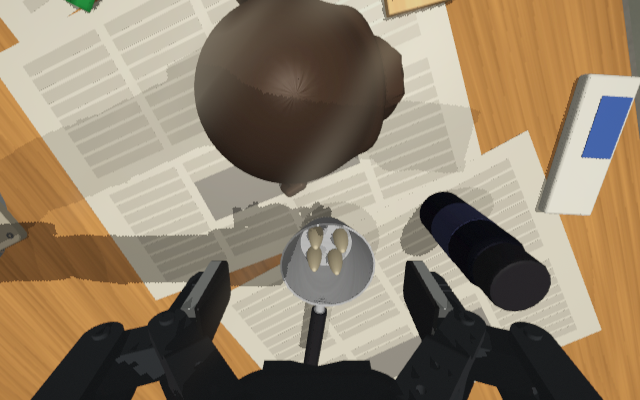

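Wrist view: the crown's pole star is near (92,300), the pan is at (262,328) with its handle running down to (365,312). I move to the handle's end, since a short grip there lets the pan swing down under its own weight.

```bash
python3 plan.py 409 -470 130 58 15 409 -470 43 58 6
```

```text
now [ 562.  -176.1  289.3] rpy [-180.     -0.     65.19] q [-0.09  0.53  0.55  1.63 -0.31  1.07  0.12] t 6.45 w 85.5 F [ 1.5 -0.8 -0.6]
[[[-0.88,-0.04,0.42,0.1],[-0.89,-0.04,0.43,0.1],[-0.88,-0.02,0.42,0.1],[-0.88,-0.02,0.43,0.1],[-0.89,-0.02,0.42,0.1],[-0.88,-0.0,0.43,0.1],[-0.88,-0.0,0.42,0.1],[-0.89,0.01,0.43,0.1],[-0.88,0.01,0.42,0.1],[-0.88,0.02,0.43,0.1],[-0.89,0.03,0.42,0.1],[-0.88,0.04,0.43,0.1]]]
[[[-0.88,0.04,0.42,0.1],[-0.88,0.05,0.43,0.1],[-0.89,0.06,0.42,0.1],[0.0,-0.0,0.58,0.01],[0.0,-0.0,0.58,0.01],[0.0,-0.0,0.58,0.01],[0.0,-0.0,0.58,0.01],[0.0,-0.0,0.58,0.01],[0.0,-0.0,0.58,0.01]]]
```

```bash
python3 -m crank '[[[-0.88,-0.04,0.42,0.1],[-0.89,-0.04,0.43,0.1],[-0.88,-0.02,0.42,0.1],[-0.88,-0.02,0.43,0.1],[-0.89,-0.02,0.42,0.1],[-0.88,0,0.43,0.1],[-0.88,0,0.42,0.1],[-0.89,0.01,0.43,0.1],[-0.88,0.01,0.42,0.1],[-0.88,0.02,0.43,0.1],[-0.89,0.03,0.42,0.1],[-0.88,0.04,0.43,0.1]]]' >/dev/null
python3 -m crank '[[[-0.88,0.04,0.42,0.1],[-0.88,0.05,0.43,0.1],[-0.89,0.06,0.42,0.1],[0,0,0.58,0.01],[0,0,0.58,0.01],[0,0,0.58,0.01]]]'
python3 - <<'E'
from h import *
np.set_printoptions(precision=1,suppress=True)
d=cam('wrist','pics/w2.png')
for t,z in(('pan_grip',62),('pan',0)):
    for e in ctrl.place_of('wrist',t)[:1]: print(t,round(e['confidence'],2),np.array(e['position']),atz(d,e['position'],z))
for s in (80,130,195): print(s,proj(d,[438+(s-137.5)*-.53,-424.3+(s-137.5)*-.848,62]))
E
python3 plan.py
```

```text
clock: 7.95
eef_pos: [408.4, -471.0, 85.8]
tool_rot: [3.141, 0.0, 1.014]
force: [-0.6, 0.2, 0.5]
width: 85.4
gripper_force: 0.0
pan_grip 0.56 [135.7 323.1] [ 445. -418.   62.]
80 [ 33.8 318.4]
130 [138.6 318.2]
195 [247.3 317.9]
now [ 408.3 -469.6   85.6] rpy [-1.7987e+02 -4.0000e-02  5.8150e+01] q [ 0.56  0.81  0.42  1.72 -0.47  0.71  0.67] t 8.1 w 85.5 F [-0.3 -0.   0.2]
```

View pics/w2.png

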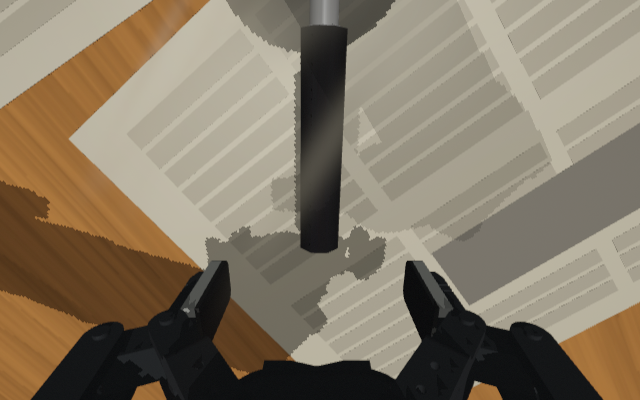

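Wrist view: the handle runs straight from (27,325) to its end at (248,319), centred between the fingers. I descend and close.

```bash
python3 -m crank '[[[0,0,0.57,0.15],[0,0,0.57,0.15],[0,0,0.56,0],[0,0,0,0]]]' >/dev/null
python3 -m crank '[[[0,0,0,0],[0,0,0,0],[0,0,0,0],[0,0,0,0],[0,0,0,0],[0,0,0,0],[0,0,0,0],[0,0,0,0]]]' 1
python3 -m crank '[[[0,0,-0.4,0],[0,0,-0.4,0],[0,0,-0.4,0],[0,0,-0.4,0],[0,0,0,0]]]'
python3 - <<'E'
from h import *
s=cam('side','pics/s2.png')
E
```

```text
clock: 9.1
eef_pos: [408.8, -470.7, 44.4]
tool_rot: [3.141, 0.0, 0.991]
force: [0.2, -0.9, 1.2]
width: 20.2
gripper_force: 58.6
clock: 9.52
eef_pos: [409.3, -471.6, 86.7]
tool_rot: [3.138, 0.002, 0.991]
force: [-0.9, -1.9, -3.4]
width: 20.3
gripper_force: 58.9
```

View pics/s2.png

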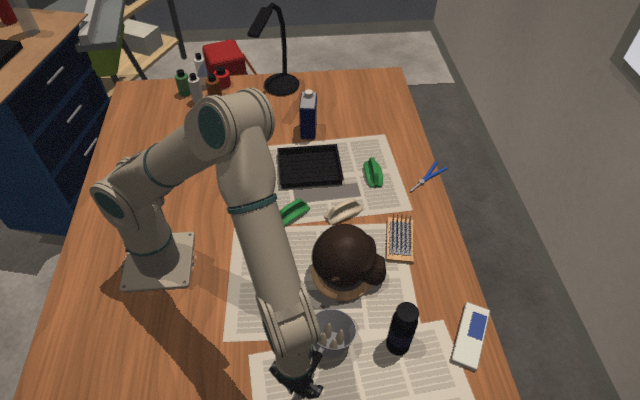

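```bash
python3 -m crank '[[[0,0,-0.6,0],[0,0,-0.6,0],[0,0,-0.6,0],[0,0,-0.6,0],[0,0,0,0]]]' | grep -E 'eef|^force'
python3 -c "
from cell import ctrl
s=ctrl.read_state();print(s['torque'],s['force'])"
python3 -m crank '[[[0,0,-0.8,0],[0,0,-0.8,0],[0,0,-0.8,0],[0,0,-0.8,0],[0,0,-0.8,0],[0,0,0,0],[0,0,0,0]]]' | grep -E 'eef|^force'
python3 - <<'E'
from h import *
s=ctrl.read_state();print(s['torque'],s['force'],s['width'])
t=cam('top','pics/t3.png');w=cam('side')
im=np.vstack([np.hstack([t['img'][120:320,300:540],w['img'][200:400,180:420]])])
cv2.imwrite('pics/c3.png',cv2.resize(im,None,fx=1.66,fy=1.66)[...,::-1])
E
```

```text
eef_pos: [409.1, -471.9, 146.5]
force: [-1.5, -1.1, -0.7]
[-0.5022136   0.42783925  0.03418049] [-1.54798098 -1.08459379 -0.70782431]
eef_pos: [408.9, -470.3, 243.5]
force: [-0.2, -0.0, -4.7]
[-0.41335982  0.37318051  0.00174277] [-0.17741454 -0.00524872 -4.7129439 ] 20.563612893623567
```

View pics/c3.png

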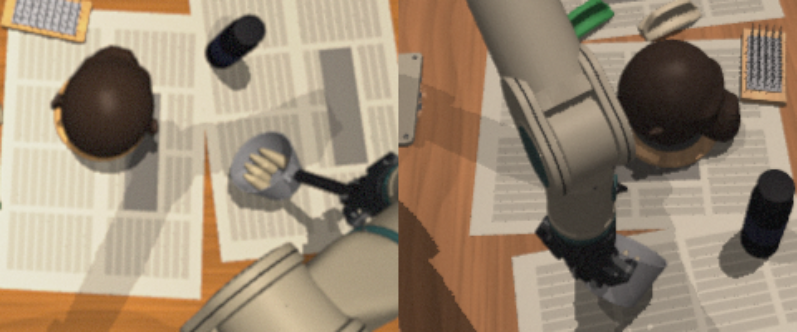

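Crop: the pan hangs from the gripper tipped about 45° (pixel ~(265,165) in the crop), with the fangs lying inside it. The torque gives the same tilt. The grip slips in a controlled way, so I can use the tray wall as a stop to tip the pan further. I carry it high over the head to the tray.

```bash
python3 plan.py 409 -470 420 58 9 470 -200 425 75 15 500 90 425 90 16
```

```text
now [ 408.2 -469.   241.9] rpy [-1.798e+02 -8.000e-02  5.678e+01] q [ 0.49  0.63  0.54  1.59 -0.36  1.02  0.56] t 10.67 w 20.3 F [-0.3  0.7 -3.9]
[[[-0.0,0.01,-0.79,-0.03],[-0.0,0.0,-0.79,-0.03],[-0.01,0.01,-0.79,-0.03],[0.0,0.0,-0.8,-0.03],[0.0,0.01,-0.79,-0.03],[-0.0,0.0,-0.79,-0.03],[-0.0,0.01,-0.79,-0.03],[-0.0,0.0,-0.79,-0.03],[-0.01,0.01,-0.79,-0.03],[0.7,-0.24,-0.01,-0.25],[0.7,-0.23,-0.02,-0.25],[0.71,-0.22,-0.01,-0.25]]]
[[[0.71,-0.2,-0.01,-0.25],[0.71,-0.19,-0.02,-0.25],[0.72,-0.17,-0.01,-0.25],[0.72,-0.16,-0.02,-0.25],[0.72,-0.14,-0.01,-0.25],[0.73,-0.13,-0.01,-0.25],[0.73,-0.11,-0.02,-0.25],[0.73,-0.1,-0.01,-0.25],[0.73,-0.09,-0.01,-0.25],[0.74,-0.07,-0.02,-0.25],[0.74,-0.06,-0.01,-0.25],[0.73,-0.04,-0.01,-0.25]]]
[[[0.72,-0.11,-0.0,-0.2],[0.72,-0.1,-0.0,-0.2],[0.73,-0.09,-0.0,-0.2],[0.72,-0.08,-0.0,-0.2],[0.73,-0.07,-0.0,-0.2],[0.72,-0.05,-0.0,-0.2],[0.73,-0.04,-0.0,-0.2],[0.73,-0.04,-0.0,-0.2],[0.73,-0.01,-0.0,-0.2],[0.73,-0.01,-0.0,-0.2],[0.73,0.0,-0.0,-0.2],[0.73,0.02,-0.0,-0.2]]]
[[[0.72,0.02,-0.0,-0.2],[0.73,0.04,-0.0,-0.2],[0.73,0.05,-0.0,-0.2],[0.73,0.06,-0.0,-0.2]]]
```

```bash
python3 -m crank '[[[0,0.01,-0.5,-0.03],[0,0,-0.8,-0.03],[-0.01,0.01,-0.8,-0.03],[0,0,-0.8,-0.03],[0,0.01,-0.8,-0.03],[0,0,-0.8,-0.03],[0,0.01,-0.8,-0.03],[0,0,-0.8,-0.03],[0,0.01,-0.8,-0.03],[0.35,-0.12,-0.2,-0.12],[0.7,-0.23,-0.05,-0.25],[0.71,-0.22,-0.01,-0.25]]]' | grep -E 'eef|^force'
python3 -m crank '[[[0.71,-0.2,-0.01,-0.25],[0.71,-0.19,-0.02,-0.25],[0.72,-0.17,-0.01,-0.25],[0.72,-0.16,-0.02,-0.25],[0.72,-0.14,-0.01,-0.25],[0.73,-0.13,-0.01,-0.25],[0.73,-0.11,-0.02,-0.25],[0.73,-0.1,-0.01,-0.25],[0.73,-0.09,-0.01,-0.25],[0.74,-0.07,-0.02,-0.25],[0.74,-0.06,-0.01,-0.25],[0.73,-0.04,-0.01,-0.25]]]' | grep -E 'eef|^force'
python3 -m crank '[[[0.72,-0.11,0,-0.2],[0.72,-0.1,0,-0.2],[0.73,-0.09,0,-0.2],[0.72,-0.08,0,-0.2],[0.73,-0.07,0,-0.2],[0.72,-0.05,0,-0.2],[0.73,-0.04,0,-0.2],[0.73,-0.04,0,-0.2],[0.73,-0.01,0,-0.2],[0.73,-0.01,0,-0.2],[0.73,0,0,-0.2],[0.73,0.02,0,-0.2]]]' | grep -E 'eef|^force'
python3 -m crank '[[[0.72,0.02,0,-0.2],[0.73,0.04,0,-0.2],[0.6,0.05,0,-0.2],[0.4,0.03,0,-0.2],[0.2,0,0,0],[0,0,0,0]]]' | grep -E 'eef|^force|wid'
python3 - <<'E'
from h import *
s=ctrl.read_state();print(s['torque'],s['force'],s['width'])
t=cam('top');w=cam('side')
im=np.hstack([t['img'][90:290,160:400],w['img'][40:240,230:470]])
cv2.imwrite('pics/c4.png',cv2.resize(im,None,fx=1.66,fy=1.66)[...,::-1])
E
python3 plan.py
```

```text
eef_pos: [419.8, -425.1, 421.1]
force: [0.3, 1.4, -4.7]
eef_pos: [470.5, -208.4, 424.8]
force: [-0.6, -0.1, -3.9]
eef_pos: [494.6, 8.4, 424.8]
force: [0.1, 0.3, -3.9]
eef_pos: [502.9, 73.8, 426.6]
force: [1.0, 0.2, -3.8]
width: 20.3
[-0.21764343  0.01982938 -0.02059351] [ 1.03867948  0.24699916 -3.76366477] 20.328729226019632
now [503.   71.5 426.9] rpy [-1.7998e+02  7.0000e-02  8.9210e+01] q [-0.43  0.26  0.31  1.59 -0.08  1.3  -0.12] t 14.27 w 20.7 F [-0.4 -1.7 -3.4]
```

View pics/c4.png

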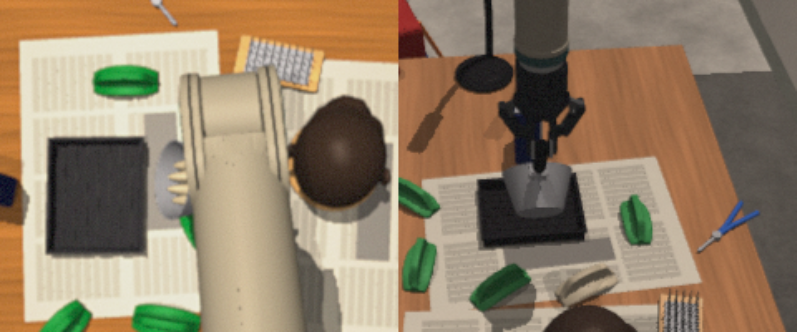

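Crop: the pan hangs about 65° tipped beside the tray, with the fang tips at its mouth facing the tray (+y). The torque agrees. I bring it over the near part of the tray.

```bash
python3 plan.py 503 246 250 90 15
```

```text
now [503.   71.5 426.9] rpy [-1.7998e+02  7.0000e-02  8.9210e+01] q [-0.43  0.26  0.31  1.59 -0.08  1.3  -0.12] t 14.27 w 20.7 F [-0.4 -1.7 -3.4]
[[[0.47,-0.01,0.47,-0.01],[0.46,-0.0,0.47,-0.01],[0.47,-0.01,0.48,-0.01],[0.46,-0.0,0.47,-0.01],[0.47,-0.01,0.47,-0.01],[0.46,-0.0,0.47,-0.01],[0.47,-0.01,0.47,-0.01],[0.46,-0.0,0.47,-0.01],[0.47,-0.0,0.48,-0.01],[0.46,-0.01,0.47,-0.01],[0.47,-0.0,0.47,-0.01],[0.46,-0.0,0.47,-0.01]]]
[[[0.47,-0.01,0.47,-0.01],[0.47,0.0,0.47,-0.01],[0.46,0.0,0.48,-0.01]]]
```

```bash
python3 -m crank '[[[0.25,-0.01,0.25,-0.01],[0.46,0,0.47,-0.01],[0.47,-0.01,0.48,-0.01],[0.46,0,0.47,-0.01],[0.47,-0.01,0.47,-0.01],[0.46,0,0.47,-0.01],[0.47,-0.01,0.47,-0.01],[0.46,0,0.47,-0.01],[0.47,0,0.48,-0.01],[0.46,-0.01,0.47,-0.01],[0.47,0,0.47,-0.01],[0.46,0,0.47,-0.01]]]' | grep -E 'eef|^force'
python3 -m crank '[[[0.47,-0.01,0.47,-0.01],[0.47,0,0.47,-0.01],[0.46,0,0.48,-0.01],[0.22,0,0.22,0],[0,0,0,0]]]' | grep -E 'eef|^force'
python3 -m crank '[[[0,0,0.3,0],[0,0,0.3,0],[0,0,0.3,0],[0,0,0,0]]]' | grep -E 'eef|^force'
python3 -c "
from cell import ctrl
s=ctrl.read_state();print(s['torque'],s['force'],s['width'],s['clock'])"
```

```text
eef_pos: [503.0, 206.9, 290.1]
force: [-0.3, -0.4, -4.8]
eef_pos: [501.5, 248.9, 248.1]
force: [-0.1, -0.2, -4.2]
eef_pos: [501.9, 245.9, 226.1]
force: [-0.8, 0.1, -4.4]
[-0.47097831  0.13026256  0.01316539] [-0.83414424  0.12555585 -4.44504823] 20.245050478801236 16.0167
```

```bash
python3 - <<'E'
from h import *
np.set_printoptions(precision=2,suppress=True)
A=[]
for i in range(6):
  d=cam('side'); s=ctrl.read_state(); A.append(np.r_[s['torque'],s['force']])
print(np.mean(A,0),np.std(A,0))
s=ctrl.read_state(); g=np.array(s['eef_pos'])+[0,0,19]
for c in('side','wrist','top'):
  d=cam(c)
  for t in('pan','pan_grip'):
    for e in ctrl.place_of(c,t)[:1]: print(c,t,round(e['confidence'],2),np.array(e['position']))
  if c!='top' or 1:
    for th in (45,55,65,75):
      a=np.radians(th); print(th,'pan origin px',proj(d,g+[0,192*np.cos(a)-62*np.sin(a),-192*np.sin(a)-62*np.cos(a)]),'mouth',proj(d,g+[0,192*np.cos(a)+13*np.sin(a),-192*np.sin(a)+13*np.cos(a)]))
M=ctrl.trace('side','pan')
if M: rc=np.argwhere(M[0]['mask']);print(rc.min(0),rc.max(0),rc.mean(0))
E
```

```text
[-0.27  0.02 -0.01  0.18  0.25 -3.97] [0.05 0.03 0.02 0.37 0.46 0.48]
side pan 0.78 [169.2 310.9]
side pan_grip 0.72 [146.1 309.7]
45 pan origin px [160.87 309.82] mouth [139.74 308.49]
55 pan origin px [169.97 310.58] mouth [149.2  309.09]
65 pan origin px [178.4  311.38] mouth [158.43 309.76]
75 pan origin px [185.97 312.19] mouth [167.24 310.49]
wrist pan 0.55 [126.4 315.6]
wrist pan_grip 0.65 [184.6 316.6]
45 pan origin px [ 86.84 316.2 ] mouth [  5.02 316.04]
55 pan origin px [121.82 316.26] mouth [ 47.7  316.12]
65 pan origin px [154.57 316.32] mouth [ 85.35 316.19]
75 pan origin px [186.03 316.37] mouth [119.65 316.25]
top pan 0.57 [178.6 289.4]
45 pan origin px [205.43 223.04] mouth [203.65 201.59]
55 pan origin px [205.89 234.27] mouth [204.45 211.51]
65 pan origin px [206.17 245.56] mouth [205.09 221.95]
75 pan origin px [206.27 256.7 ] mouth [205.56 232.7 ]
[138 293] [175 326] [159.03 309.77]
```

```bash
python3 -m crank '[[[-0.5,0,0,0],[-0.5,0,0,0],[0,0,0.3,0],[0,0,0.3,0],[0,0,0,0]]]' | grep -E 'eef|^force'
python3 -m crank '[[[0,0,0.1,0],[0,0,0.1,0],[0,0,0.1,0],[0,0,0,0]]]' | grep -E 'eef|^force'
```

```text
eef_pos: [504.5, 220.8, 213.4]
force: [-0.5, -1.8, 9.2]
eef_pos: [508.4, 218.2, 211.3]
force: [-3.4, -12.4, 41.1]
```

```bash
python3 -m crank '[[[0.3,0,-0.12,0],[0.3,0,-0.1,0],[0,0,0,0]]]' | grep -E 'eef|^force'
python3 -m crank '[[[0.3,0,-0.08,0],[0.3,0,-0.08,0],[0,0,0,0]]]' | grep -E 'eef|^force'
python3 -c "
from cell import ctrl
s=ctrl.read_state();print(s['torque'],s['force'],s['width'],s['clock'])"
```

```text
eef_pos: [508.2, 235.0, 216.4]
force: [-1.7, -10.2, 32.7]
eef_pos: [507.5, 251.4, 219.7]
force: [-0.2, -6.8, 28.4]
[-2.06873106  0.35608445  0.01287774] [-0.23053989 -6.79558181 28.41626872] 20.4142092299909 18.0667
```

```bash
python3 -m crank '[[[0.4,0,-0.08,0],[0.4,0,-0.07,0],[0.4,0,-0.05,0],[0.3,0,-0.03,0],[0,0,0,0]]]' | grep -E 'eef|^force'
python3 -m crank '[[[0.4,0,-0.1,0],[0.4,0,-0.1,0],[0.4,0,-0.1,0],[0,0,0,0]]]' | grep -E 'eef|^force'
python3 - <<'E'
from h import *
np.set_printoptions(precision=1,suppress=True)
s=ctrl.read_state();g=np.array(s['eef_pos'])+[0,0,19]
print(s['torque'],s['clock'])
for c in('side','wrist'):
  d=cam(c)
  for t in('pan','fang0'):
    for e in ctrl.place_of(c,t)[:4]: print(c,t,round(e['confidence'],2),np.array(e['position']),atz(d,e['position'],10))
  for th in (60,70,80,90):
      a=np.radians(th); print(th,'pan px',proj(d,g+[0,192*np.cos(a)-62*np.sin(a),-192*np.sin(a)-62*np.cos(a)]))
E
```

```text
eef_pos: [506.0, 291.7, 224.1]
force: [0.4, -2.4, 21.1]
eef_pos: [501.7, 323.6, 227.2]
force: [-0.1, 1.5, -4.6]
[0.5 0.  0.1] 18.8167
side pan 0.95 [168.8 308.6] [499.3 356.8  10. ]
side pan 0.5 [166.7 310.1] [505.7 367.2  10. ]
side fang0 0.24 [168.9 306.8] [492.7 356.8  10. ]
60 pan px [159.4 308.9]
70 pan px [167.  309.7]
80 pan px [173.7 310.5]
90 pan px [179.1 311.2]
wrist pan 0.81 [181.1 316.4] [501.9 304.7  10. ]
60 pan px [133.7 316.1]
70 pan px [166.1 316.1]
80 pan px [197.5 316.2]
90 pan px [228.7 316.2]
```

```bash
python3 -m crank '[[[-0.3,0,-0.5,0],[-0.5,0,0,0],[-0.5,0,0,0],[-0.5,0,0,0],[-0.2,0,0.3,0],[0,0,0.3,0],[0,0,0,0]]]' | grep -E 'eef|^force'
python3 -m crank '[[[0,0,0.1,0],[0,0,0.1,0],[0,0,0,0]]]' | grep -E 'eef|^force'
```

```text
eef_pos: [503.0, 270.5, 224.3]
force: [0.4, 3.0, -4.0]
eef_pos: [504.6, 271.5, 223.4]
force: [-2.6, 1.1, 16.8]
```

```bash
python3 -m crank '[[[0.4,0,-0.06,0],[0.4,0,-0.06,0],[0,0,0,0]]]' | grep -E 'eef|^force'
python3 -m crank '[[[0.4,0,-0.08,0],[0.4,0,-0.07,0],[0,0,0,0]]]' | grep -E 'eef|^force'
python3 -m crank '[[[0.4,0,-0.06,0],[0.4,0,-0.05,0],[0,0,0,0]]]' | grep -E 'eef|^force'
python3 - <<'E'
from h import *
np.set_printoptions(precision=1,suppress=True)
s=ctrl.read_state();g=np.array(s['eef_pos'])+[0,0,19]
print(s['torque'],s['clock'])
for c in('side','wrist'):
  d=cam(c)
  for t in('pan',):
    for e in ctrl.place_of(c,t)[:4]: print(c,t,round(e['confidence'],2),np.array(e['position']))
  for th in (70,80,90,100):
      a=np.radians(th); print(th,'pan px',proj(d,g+[0,192*np.cos(a)-62*np.sin(a),-192*np.sin(a)-62*np.cos(a)]))
E
```

```text
eef_pos: [503.7, 290.1, 224.6]
force: [-0.6, -1.1, 10.0]
eef_pos: [501.5, 313.4, 226.3]
force: [-0.9, 1.6, -3.9]
eef_pos: [502.2, 333.4, 229.6]
force: [0.0, 2.0, -4.6]
[0.3 0.  0. ] 20.7
side pan 0.87 [165.6 310. ]
70 pan px [164.6 309.6]
80 pan px [171.2 310.4]
90 pan px [176.6 311.1]
100 pan px [180.6 311.8]
wrist pan 0.75 [178.6 313.8]
70 pan px [167.4 316.2]
80 pan px [198.7 316.2]
90 pan px [229.7 316.2]
100 pan px [261.4 316.2]
```

```bash
python3 - <<'E'
from h import *
np.set_printoptions(precision=2,suppress=True)
A=[];I=[]
for i in range(5):
  d=cam('side' if i%2 else 'top'); I.append(d['img']); s=ctrl.read_state(); A.append(np.r_[s['torque'],s['force']])
print(np.mean(A,0),np.std(A,0))
for e in ctrl.find_in('side','fang0')+ctrl.find_in('top','fang0'): print(round(e['confidence'],2),e['position'])
w=cam('wrist')['img']
im=np.hstack([cv2.resize(I[3][110:230,240:380],(400,343),interpolation=cv2.INTER_CUBIC),cv2.resize(w[0:343,120:520],(400,343))])
im=np.vstack([im,np.hstack([cv2.resize(I[4][150:260,170:290],(400,250)),np.zeros((250,400,3),np.uint8)])])
cv2.imwrite('pics/c5.png',im[...,::-1])
E
```

```text
[-0.11 -0.03 -0.   -0.33 -0.1  -4.45] [0.04 0.01 0.02 0.33 0.52 0.57]
```

View pics/c5.png

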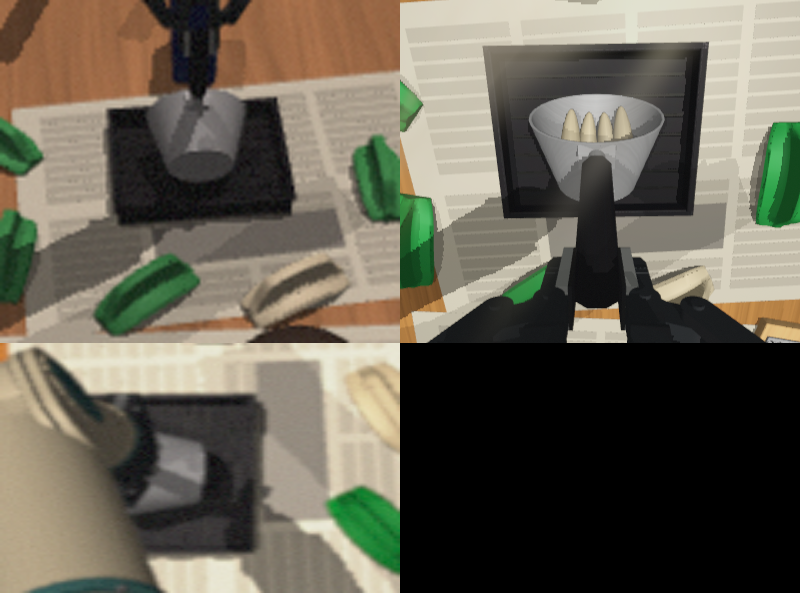

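Crop: the pan is mouth-out over the tray, tipped about 73°, with all four fangs lying tips toward the mouth (wrist view ~(125,595)). Floor friction is too weak to tip it further, so I stop the rim against the tray's far inner wall and arc the gripper forward.

```bash
python3 -m crank '[[[0.4,0,0,0],[0.4,0,-0.02,0],[0.4,0,0,0],[0.4,0,-0.1,0],[0.4,0,-0.1,0],[0.4,0,-0.1,0],[0,0,0,0]]]' | grep -E 'eef|^force'
python3 -m crank '[[[0.43,0,-0.06,0],[0.43,0,-0.06,0],[0,0,0,0]]]' | grep -E 'eef|^force'
python3 -m crank '[[[0.43,0,-0.06,0],[0.43,0,-0.06,0],[0,0,0,0]]]' | grep -E 'eef|^force'
python3 - <<'E'
from h import *
np.set_printoptions(precision=2,suppress=True)
A=[]
for i in range(3):
  d=cam('wrist'); s=ctrl.read_state(); A.append(np.r_[s['torque'],s['force']])
print(np.mean(A,0),s['clock'])
for e in ctrl.find_in('wrist','fang0'): print(round(e['confidence'],2),e['position'])
g=np.array(s['eef_pos'])+[0,0,19]
for e in ctrl.place_of('wrist','pan')[:4]: print('pan',round(e['confidence'],2),np.array(e['position']))
for th in (70,80,90,100):
      a=np.radians(th); print(th,'pan px',proj(d,g+[0,192*np.cos(a)-62*np.sin(a),-192*np.sin(a)-62*np.cos(a)]))
E
```

```text
eef_pos: [502.5, 392.3, 238.1]
force: [0.1, -0.8, -3.0]
eef_pos: [502.5, 414.1, 241.1]
force: [-0.0, -0.9, -3.8]
eef_pos: [502.4, 435.8, 243.9]
force: [0.3, -0.7, -3.3]
[-0.56  0.01  0.04  0.36 -1.7  -4.24] 22.5333
0.86 [168.2, 297.0]
0.59 [163.4, 335.3]
0.54 [171.8, 324.8]
0.52 [173.4, 309.1]
pan 0.63 [226.5 315.7]
70 pan px [170.82 316.3 ]
80 pan px [201.9  316.32]
90 pan px [232.84 316.34]
100 pan px [264.36 316.36]
```

```bash
python3 -m crank '[[[0.44,0,0.02,0],[0.44,0,0.02,0],[0.44,0,0.03,0],[0.44,0,0.03,0],[0.43,0,0.06,0],[0.43,0,0.08,0],[0.43,0,0.1,0],[0.43,0,0.1,0],[0.4,0,0.13,0],[0.4,0,0.15,0],[0,0,0,0]]]' | grep -E 'eef|^force'
python3 - <<'E'
from h import *
np.set_printoptions(precision=2,suppress=True)
A=[]
for i in range(3):
  d=cam('wrist'); s=ctrl.read_state(); A.append(np.r_[s['torque'],s['force']])
print(np.mean(A,0),s['clock'])
for e in ctrl.find_in('wrist','fang0'): print(round(e['confidence'],2),e['position'])
g=np.array(s['eef_pos'])+[0,0,19]
for e in ctrl.place_of('wrist','pan')[:4]: print('pan',round(e['confidence'],2),np.array(e['position']))
for th in (90,100,110,120):
      a=np.radians(th); print(th,'pan px',proj(d,g+[0,192*np.cos(a)-62*np.sin(a),-192*np.sin(a)-62*np.cos(a)]))
E
```

```text
eef_pos: [501.8, 542.3, 224.4]
force: [0.1, -2.2, -2.2]
[-0.85  0.02 -0.01 -0.11 -2.66 -2.28] 23.7
0.71 [272.4, 315.7]
0.46 [238.1, 328.1]
0.42 [244.8, 301.7]
pan 0.75 [311.2 316.7]
90 pan px [232.81 316.53]
100 pan px [264.35 316.56]
110 pan px [297.2  316.59]
120 pan px [332.24 316.62]
```

```bash
python3 -m crank '[[[-0.1,0,-0.1,0],[-0.2,0,-0.15,0],[-0.3,0,-0.1,0],[-0.4,0,0,0],[-0.4,0,0,0],[-0.4,0,0,0],[-0.4,0,0,0],[-0.4,0,-0.1,0],[-0.3,0,-0.2,0],[-0.1,0,-0.3,0],[0,0,-0.3,0],[0,0,0,0]]]' | grep -E 'eef|^force'
python3 - <<'E'
from h import *
np.set_printoptions(precision=2,suppress=True)
A=[]
for i in range(4):
  d=cam('wrist'); s=ctrl.read_state(); A.append(np.r_[s['torque'],s['force']])
print(np.mean(A,0),s['clock'])
g=np.array(s['eef_pos'])+[0,0,19]
for c in('wrist','side'):
  d=cam(c)
  for e in ctrl.find_in(c,'fang0'): print(c,round(e['confidence'],2),e['position'],atz(d,e['position'],12))
  for e in ctrl.place_of(c,'pan')[:1]: print('pan',round(e['confidence'],2),np.array(e['position']))
  for th in (90,100,110,120):
      a=np.radians(th); print(th,'pan px',proj(d,g+[0,192*np.cos(a)-62*np.sin(a),-192*np.sin(a)-62*np.cos(a)]))
E
```

```text
eef_pos: [504.0, 465.9, 259.9]
force: [0.4, -0.0, -3.0]
[ 0.31  0.04  0.01 -0.23  0.24 -3.03] 25.0
wrist 0.77 [202.4, 325.0] [513.93 413.8   12.  ]
wrist 0.74 [180.0, 353.1] [550.37 444.81  12.  ]
wrist 0.68 [184.0, 280.7] [455.59 439.43  12.  ]
wrist 0.67 [207.6, 307.3] [490.15 406.38  12.  ]
pan 0.9 [302.1 317.1]
90 pan px [232.38 316.37]
100 pan px [263.91 316.39]
110 pan px [296.75 316.39]
120 pan px [331.77 316.4 ]
side 0.23 [326.8, 402.4] [ 714.21 -291.64   12.  ]
side 0.15 [263.7, 344.1] [577.34 -68.26  12.  ]
pan 0.68 [151.2 312.7]
90 pan px [145.33 308.2 ]
100 pan px [148.6  308.84]
110 pan px [150.3  309.42]
120 pan px [150.28 309.92]
```

All four fangs are out. The weight dropped by about 1.1 N, and they sit at x 455–550, y 406–445, which is inside the tray. I carry the pan back over the head to its old free spot. The sharp starts toward -y let it swing back toward hanging.

```bash
python3 plan.py 504 440 445 90 8 500 150 445 85 13 470 -200 445 70 16 415 -440 445 58 11
```

```text
now [502.8 464.6 256.7] rpy [-1.7998e+02  2.0000e-02  8.9970e+01] q [-0.91  0.67  0.22  1.38 -0.15  1.11 -0.66] t 25.3 w 20.5 F [ 0.3 -0.4 -3.2]
[[[-0.12,0.01,-0.94,-0.0],[-0.13,0.0,-0.94,-0.0],[-0.12,0.01,-0.94,-0.0],[-0.12,0.0,-0.95,-0.0],[-0.13,0.01,-0.94,-0.0],[-0.12,0.01,-0.94,-0.0],[-0.12,0.0,-0.94,-0.0],[-0.12,0.01,-0.94,-0.0],[-0.89,-0.01,-0.0,0.08],[-0.9,-0.01,-0.0,0.08],[-0.89,0.0,-0.0,0.08],[-0.89,0.01,-0.0,0.08]]]
[[[-0.89,0.01,-0.0,0.08],[-0.9,0.01,-0.0,0.08],[-0.89,0.03,-0.0,0.08],[-0.89,0.02,-0.0,0.08],[-0.89,0.04,-0.0,0.08],[-0.89,0.04,-0.0,0.08],[-0.9,0.04,-0.0,0.08],[-0.89,0.05,-0.0,0.08],[-0.89,0.06,-0.0,0.08],[-0.88,-0.0,-0.0,0.21],[-0.88,0.01,-0.0,0.21],[-0.87,0.03,-0.0,0.21]]]
[[[-0.88,0.04,-0.0,0.21],[-0.88,0.06,-0.0,0.21],[-0.87,0.07,-0.0,0.21],[-0.88,0.09,-0.0,0.21],[-0.87,0.1,-0.0,0.21],[-0.87,0.12,-0.0,0.21],[-0.87,0.13,-0.0,0.21],[-0.86,0.14,-0.0,0.21],[-0.87,0.16,-0.0,0.21],[-0.86,0.18,-0.0,0.21],[-0.85,0.19,-0.0,0.21],[-0.86,0.2,-0.0,0.21]]]
[[[-0.85,0.22,-0.0,0.21],[-0.89,0.11,-0.0,0.23],[-0.88,0.13,-0.0,0.23],[-0.89,0.15,-0.0,0.23],[-0.88,0.16,-0.0,0.23],[-0.88,0.18,-0.0,0.23],[-0.87,0.19,-0.0,0.23],[-0.87,0.21,-0.0,0.23],[-0.87,0.23,-0.0,0.23],[-0.86,0.24,-0.0,0.23],[-0.85,0.26,-0.0,0.23],[-0.86,0.27,-0.0,0.23]]]
```

```bash
python3 -m crank '[[[-0.1,0.01,-0.94,0],[-0.1,0,-0.94,0],[-0.1,0.01,-0.94,0],[-0.1,0,-0.95,0],[-0.1,0.01,-0.94,0],[-0.1,0.01,-0.94,0],[-0.1,0,-0.94,0],[0,0.01,-0.94,0],[-1,-0.01,0,0.08],[-0.95,-0.01,0,0.08],[-0.89,0,0,0.08],[-0.89,0.01,0,0.08]]]' | grep -E 'eef|^force'
python3 -m crank '[[[-0.89,0.01,0,0.08],[-0.9,0.01,0,0.08],[-0.89,0.03,0,0.08],[-0.89,0.02,0,0.08],[-0.89,0.04,0,0.08],[-0.89,0.04,0,0.08],[-0.9,0.04,0,0.08],[-0.89,0.05,0,0.08],[-0.89,0.06,0,0.08],[-0.88,0,0,0.21],[-0.88,0.01,0,0.21],[-0.87,0.03,0,0.21]]]' | grep -E 'eef|^force'
python3 -m crank '[[[-0.88,0.04,0,0.21],[-0.88,0.06,0,0.21],[-0.87,0.07,0,0.21],[-0.88,0.09,0,0.21],[-0.87,0.1,0,0.21],[-0.87,0.12,0,0.21],[-0.87,0.13,0,0.21],[-0.86,0.14,0,0.21],[-0.87,0.16,0,0.21],[-0.86,0.18,0,0.21],[-0.85,0.19,0,0.21],[-0.86,0.2,0,0.21]]]' | grep -E 'eef|^force'
python3 -m crank '[[[-0.85,0.22,0,0.21],[-0.89,0.11,0,0.23],[-0.88,0.13,0,0.23],[-0.89,0.15,0,0.23],[-0.88,0.16,0,0.23],[-0.8,0.17,0,0.23],[-0.7,0.17,0,0.23],[-0.6,0.17,0,0.23],[-0.45,0.12,0,0.23],[-0.3,0.08,0,0.23],[-0.15,0.04,0,0.23],[0,0,0,0.23]]]' | grep -E 'eef|^force'
cat > tilt.py <<'E'
from h import *
np.set_printoptions(precision=2,suppress=True)
A=[]
for i in range(4):
  d=cam('wrist'); s=ctrl.read_state(); A.append(np.r_[s['torque'],s['force']])
m=np.mean(A,0); y=s['tool_rot'][2]; u=np.array([np.cos(y),np.sin(y),0])
lev=-np.cross(u,[0,0,1])@m[:3]/m[5] if 0 else (np.cross([0,0,1],u)@m[:3])/-m[5]
print(m,s['clock'],'lever mm',1000*lev)
g=np.array(s['eef_pos'])+[0,0,19]
for c in('wrist','side'):
  d=cam(c)
  for e in ctrl.place_of(c,'pan')[:1]: print('pan',round(e['confidence'],2),np.array(e['position']))
  for th in range(0,121,15):
      a=np.radians(th); print(th,proj(d,g+u*(192*np.cos(a)-62*np.sin(a))+[0,0,-192*np.sin(a)-62*np.cos(a)]),end='; ')
  print()
E
python3 tilt.py; python3 plan.py
```

```text
eef_pos: [502.8, 352.6, 445.3]
force: [-0.1, 0.1, -3.6]
eef_pos: [494.0, 86.2, 445.4]
force: [0.5, -0.4, -2.7]
eef_pos: [471.4, -176.0, 445.4]
force: [-0.5, -0.3, -3.1]
eef_pos: [433.4, -360.3, 445.2]
force: [-0.5, 1.1, -3.4]
[ 0.28 -0.18 -0.01  0.16  0.12 -3.17] 29.5 lever mm -106.03094768541936
0 [-152.4   317.09]; 15 [-47.19 316.93]; 30 [ 27.39 316.86]; 45 [ 86.9  316.83]; 60 [138.44 316.83]; 75 [186.04 316.85]; 90 [232.5  316.89]; 105 [280.24 316.94]; 120 [331.91 317.02]; 
pan 0.73 [355.6 272. ]
0 [217.43 340.37]; 15 [236.94 335.54]; 30 [257.49 328.86]; 45 [278.37 320.63]; 60 [298.88 311.1 ]; 75 [318.29 300.54]; 90 [335.74 289.3 ]; 105 [350.24 277.81]; 120 [360.56 266.66]; 
now [ 434.  -359.4  445.4] rpy [ 1.7999e+02 -2.0000e-02  5.8260e+01] q [ 0.23  0.39  0.65  1.42 -0.24  1.41  0.32] t 29.7 w 20.1 F [-0.3  0.7 -3.3]
```

```bash
python3 -m crank '[[[0.3,0,0.2,0],[0.6,0,0.4,0],[0.9,0,0.6,0],[1,0,0.8,0],[-1,0,-1,0],[-1,0,-1,0],[-0.7,0,-0.4,0],[-0.4,0,-0.2,0],[-0.2,0,0,0],[0,0,0,0]]]' | grep -E 'eef|^force'
python3 tilt.py
```

```text
eef_pos: [426.6, -370.6, 459.5]
force: [-0.0, 0.2, -2.3]
[ 0.13 -0.11  0.02  0.4   0.12 -3.59] 30.7333 lever mm -47.36314839370239
pan 0.57 [243.7 315.2]
0 [-152.23  317.23]; 15 [-47.07 317.17]; 30 [ 27.49 317.15]; 45 [ 86.98 317.14]; 60 [138.51 317.14]; 75 [186.11 317.15]; 90 [232.57 317.17]; 105 [280.32 317.19]; 120 [332.01 317.22]; 
pan 0.61 [344.6 282.8]
0 [217.19 338.35]; 15 [237.02 333.48]; 30 [257.9  326.73]; 45 [279.12 318.37]; 60 [299.98 308.65]; 75 [319.74 297.87]; 90 [337.56 286.34]; 105 [352.41 274.51]; 120 [363.05 262.97];
```

The shake works: tilt went from 112° to about 95°. I repeat it.

```bash
python3 -m crank '[[[0.3,0,0.2,0],[0.6,0,0.4,0],[0.9,0,0.7,0],[1,0,0.9,0],[-1,0,-1,0],[-1,0,-1,0],[-0.7,0,-0.3,0],[-0.4,0,0,0],[-0.2,0,0,0],[0.3,0,0.2,0],[0.6,0,0.4,0],[1,0,0.8,0]]]' | grep -E 'eef|^force'
python3 -m crank '[[[-1,0,-1,0],[-1,0,-1,0],[-0.7,0,-0.2,0],[-0.4,0,0,0],[-0.2,0,0,0],[0,0,0,0]]]' | grep -E 'eef|^force'
python3 tilt.py
```

```text
eef_pos: [445.6, -341.2, 427.7]
force: [0.4, -0.8, -3.1]
eef_pos: [402.3, -409.8, 480.8]
force: [0.0, 0.0, -3.9]
[ 0.01 -0.04 -0.01  0.27  0.43 -3.09] 32.6333 lever mm -8.421981489501576
pan 0.92 [188.8 312.2]
0 [-152.09  317.18]; 15 [-46.98 317.11]; 30 [ 27.56 317.08]; 45 [ 87.04 317.07]; 60 [138.57 317.07]; 75 [186.17 317.08]; 90 [232.63 317.1 ]; 105 [280.39 317.13]; 120 [332.08 317.17]; 
pan 0.93 [336.3 283.7]
0 [225.88 329.49]; 15 [246.39 324.62]; 30 [268.07 317.67]; 45 [290.23 308.92]; 60 [312.17 298.65]; 75 [333.16 287.1 ]; 90 [352.34 274.62]; 105 [368.64 261.64]; 120 [380.76 248.77];
```

```bash
python3 plan.py 487 -344 240 57 13
```

```text
now [ 402.6 -410.3  482.6] rpy [-1.7999e+02 -2.0000e-02  5.8260e+01] q [ 0.34  0.4   0.66  1.3  -0.24  1.51  0.43] t 32.83 w 20.2 F [-0.   0.  -3.6]
[[[0.31,0.11,0.75,0.02],[0.31,0.12,0.74,0.02],[0.31,0.11,0.75,0.02],[0.31,0.11,0.75,0.02],[0.31,0.11,0.74,0.02],[0.31,0.11,0.75,0.02],[0.32,0.11,0.75,0.02],[0.31,0.11,0.74,0.02],[0.31,0.11,0.75,0.02],[0.31,0.11,0.74,0.02],[0.31,0.11,0.75,0.02],[0.32,0.11,0.75,0.02]]]
[[[0.31,0.11,0.74,0.02]]]
```

```bash
python3 -m crank '[[[0.3,0.1,0.4,0.02],[0.4,0.13,0.8,0.02],[0.4,0.13,0.8,0.02],[0.4,0.13,0.8,0.02],[0.4,0.13,0.8,0.02],[0.4,0.13,0.8,0.02],[0.4,0.13,0.8,0.02],[0.4,0.13,0.8,0.02],[0.4,0.13,0.8,0.02],[0.3,0.1,0.8,0.02],[0.2,0.1,0.7,0.02],[0.1,0.06,0.5,0]]]' | grep -E 'eef|^force'
python3 -m crank '[[[0,0,0.4,0],[0,0,0.3,0],[0,0,0.2,0],[0,0,0,0]]]' | grep -E 'eef|^force'
```

```text
eef_pos: [487.1, -340.3, 260.1]
force: [-0.1, 0.3, -3.1]
eef_pos: [485.7, -342.8, 239.4]
force: [0.1, 0.5, -3.2]
```

```bash
python3 -m crank '[[[0,0,0.25,0],[0,0,0.25,0],[-0.1,0,0.2,0],[0,0,0,0]]]' | grep -E 'eef|^force'
python3 -m crank '[[[-0.2,0,0.2,0],[-0.2,0,0.1,0],[-0.2,0,0.05,0],[0,0,0,0]]]' | grep -E 'eef|^force'
```

```text
eef_pos: [484.2, -348.5, 225.1]
force: [-3.9, -1.0, 10.8]
eef_pos: [479.0, -363.7, 221.7]
force: [-2.4, 0.6, 34.9]
```

```bash
python3 tilt.py
```

```text
[ 0.65  0.9   0.09 -2.73  1.06 34.72] 35.0333 lever mm 1.663676311869001
pan 0.96 [175.6 309.6]
0 [-153.31  315.73]; 15 [-47.79 314.79]; 30 [ 26.94 314.39]; 45 [ 86.51 314.24]; 60 [138.09 314.25]; 75 [185.71 314.38]; 90 [232.17 314.59]; 105 [279.89 314.91]; 120 [331.52 315.36]; 
pan 0.75 [353.8 317.8]
0 [270.96 355.72]; 15 [286.81 351.09]; 30 [304.1  344.94]; 45 [322.15 337.54]; 60 [340.26 329.16]; 75 [357.72 320.1 ]; 90 [373.73 310.71]; 105 [387.37 301.42]; 120 [397.59 292.75];
```

```bash
python3 -m crank '[[[-0.4,0,0,0],[-0.4,0,0,0],[-0.4,0,0.02,0],[0,0,0,0]]]' | grep -E 'eef|^force'
python3 -m crank '[[[-0.4,0,0.08,0],[-0.4,0,0.1,0],[-0.4,0,0.12,0],[0,0,0,0]]]' | grep -E 'eef|^force'
python3 tilt.py
```

```text
eef_pos: [460.2, -387.2, 217.5]
force: [-2.5, -0.2, 17.2]
eef_pos: [443.0, -412.8, 209.2]
force: [-2.4, -1.7, 14.9]
[ 0.17  0.63  0.1  -2.51 -2.15 14.25] 36.1 lever mm -14.107773148205958
pan 0.76 [130.7 310.4]
0 [-154.09  316.48]; 15 [-48.3  315.96]; 30 [ 26.54 315.74]; 45 [ 86.18 315.66]; 60 [137.79 315.66]; 75 [185.42 315.73]; 90 [231.88 315.85]; 105 [279.58 316.03]; 120 [331.17 316.27]; 
pan 0.6 [355.8 318.1]
0 [290.54 344.61]; 15 [306.33 340.1 ]; 30 [323.79 333.92]; 45 [342.22 326.34]; 60 [360.94 317.65]; 75 [379.21 308.14]; 90 [396.23 298.16]; 105 [411.06 288.15]; 120 [422.59 278.68];
```

Tilt is about 58° and the far bottom edge pivots on the bench. I continue the arc down.

```bash
python3 -m crank '[[[-0.41,0,0.16,0],[-0.41,0,0.16,0],[-0.41,0,0.16,0],[-0.48,0,0.27,0],[-0.48,0,0.27,0],[-0.48,0,0.27,0],[0,0,0,0]]]' | grep -E 'eef|^force'
python3 -m crank '[[[-0.41,0,0.36,0],[-0.41,0,0.36,0],[-0.41,0,0.36,0],[-0.36,0,0.41,0],[-0.36,0,0.41,0],[-0.36,0,0.41,0],[0,0,0,0]]]' | grep -E 'eef|^force'
python3 tilt.py
```

```text
eef_pos: [405.5, -468.5, 174.9]
force: [-3.2, -2.9, 9.1]
eef_pos: [374.4, -515.8, 115.7]
force: [-1.7, -3.5, 4.5]
[-0.29  0.2   0.02 -1.74 -2.97  3.19] 37.6667 lever mm -110.49943726516352
0 [-153.34  316.94]; 15 [-47.81 316.66]; 30 [ 26.92 316.54]; 45 [ 86.5 316.5]; 60 [138.08 316.5 ]; 75 [185.69 316.53]; 90 [232.15 316.59]; 105 [279.87 316.68]; 120 [331.5  316.81]; 
pan 0.87 [362.3 313.3]
0 [345.05 322.16]; 15 [359.82 318.08]; 30 [376.81 312.11]; 45 [395.33 304.52]; 60 [414.7  295.59]; 75 [434.18 285.62]; 90 [452.95 274.96]; 105 [470.03 264.06]; 120 [484.26 253.51];
```

```bash
python3 -m crank '[[[-0.28,0,0.48,0],[-0.28,0,0.48,0],[-0.28,0,0.48,0],[0,0,0,0]]]' | grep -E 'eef|^force'
python3 -m crank '[[[-0.16,0,0.38,0],[-0.16,0,0.38,0],[-0.12,0,0.3,0],[0,0,0,0]]]' | grep -E 'eef|^force'
python3 -m crank '[[[-0.08,0,0.2,0],[-0.03,0,0.15,0],[0,0,0,0],[0,0,0,0]]]' | grep -E 'eef|^force'
```

```text
eef_pos: [364.0, -529.4, 77.0]
force: [-1.0, -1.3, 1.2]
eef_pos: [358.9, -538.0, 51.2]
force: [-0.0, 2.7, 0.0]
eef_pos: [358.4, -541.3, 44.8]
force: [1.0, 1.9, 1.5]
```

```bash
python3 -m crank '[[[0,0,0.08,0],[0,0,0.06,0],[0,0,0,0]]]' | grep -E 'eef|^force'
python3 tilt.py
python3 - <<'E'
from h import *
np.set_printoptions(precision=1,suppress=True)
D={}
for n in('side','top'):
  D[n]=cam(n)
  for t,z in(('pan',0),('pan_grip',62)):
    for e in ctrl.place_of(n,t)[:1]: print(n,t,round(e['confidence'],2),e['position'],atz(D[n],e['position'],z))
  for e in ctrl.find_in(n,'fang0')[:6]: print(n,'fang',round(e['confidence'],2),e['position'],atz(D[n],e['position'],12))
E
```

```text
eef_pos: [357.9, -542.5, 41.5]
force: [-0.4, 0.9, 3.5]
[ 0.51 -0.19  0.08 -0.43  0.59  3.33] 39.3167 lever mm 158.38353211024017
0 [-153.21  317.1 ]; 15 [-47.72 316.87]; 30 [ 26.99 316.77]; 45 [ 86.55 316.74]; 60 [138.13 316.74]; 75 [185.74 316.76]; 90 [232.2  316.81]; 105 [279.93 316.88]; 120 [331.57 316.98]; 
pan 0.63 [366.2 316.7]
0 [367.69 315.82]; 15 [381.61 311.98]; 30 [397.92 306.23]; 45 [415.93 298.86]; 60 [434.97 290.12]; 75 [454.3  280.33]; 90 [473.11 269.84]; 105 [490.41 259.1 ]; 120 [505.06 248.69]; 
side pan 0.69 [367.9, 313.0] [ 454.5 -381.6    0. ]
side pan_grip 0.29 [209.0, 341.3] [588.6 111.1  62. ]
side fang 0.4 [150.7, 297.7] [465.2 455.4  12. ]
side fang 0.39 [158.5, 301.8] [477.9 411.3  12. ]
top pan 0.95 [222.9, 448.0] [ 456.4 -381.8    0. ]
top pan_grip 0.96 [244.7, 488.6] [ 386.1 -486.5   62. ]
top fang 0.52 [191.1, 191.6] [554.7 455.   12. ]
top fang 0.48 [223.4, 194.0] [449.4 443.3  12. ]
top fang 0.4 [207.7, 204.8] [500.6 410.1  12. ]
```

The pan is flat, with the handle pressing back on the tool. I ease off, release and go up.

```bash
python3 -m crank '[[[0,0,-0.06,0],[0,0,0,0]]]' | grep -E '^force'
python3 -m crank '[[[0,0,0,0],[0,0,0,0],[0,0,0,0],[0,0,0,0],[0,0,-0.3,0],[0,0,-0.6,0],[0,0,-0.9,0],[0,0,-1,0],[0,0,-1,0]]]' -1 
python3 plan.py 480 -200 290 42 18 593 143 200 26 17
```

```text
force: [-1.2, -1.5, 3.2]
clock: 40.83
eef_pos: [357.8, -541.6, 138.9]
tool_rot: [-3.141, -0.0, 0.998]
force: [0.5, -0.5, 0.4]
width: 85.6
gripper_force: 0.0
now [ 357.8 -541.6  138.9] rpy [-1.7996e+02 -1.0000e-02  5.7180e+01] q [ 0.67  0.78  0.47  1.61 -0.44  0.86  0.75] t 40.83 w 85.6 F [ 0.5 -0.5  0.4]
[[[0.79,-0.18,-0.34,0.18],[0.78,-0.2,-0.33,0.18],[0.78,-0.2,-0.34,0.18],[0.77,-0.22,-0.33,0.18],[0.78,-0.23,-0.34,0.18],[0.77,-0.24,-0.33,0.18],[0.76,-0.25,-0.34,0.18],[0.77,-0.26,-0.34,0.18],[0.75,-0.27,-0.33,0.18],[0.76,-0.29,-0.34,0.18],[0.75,-0.29,-0.33,0.18],[0.75,-0.3,-0.34,0.18]]]
[[[0.74,-0.32,-0.33,0.18],[0.74,-0.33,-0.34,0.18],[0.73,-0.33,-0.34,0.18],[0.73,-0.35,-0.33,0.18],[0.72,-0.36,-0.34,0.18],[0.72,-0.37,-0.33,0.18],[0.74,-0.42,0.21,0.21],[0.73,-0.43,0.21,0.21],[0.73,-0.44,0.21,0.21],[0.72,-0.45,0.22,0.21],[0.71,-0.47,0.21,0.21],[0.7,-0.48,0.21,0.21]]]
[[[0.69,-0.49,0.21,0.21],[0.69,-0.5,0.21,0.21],[0.68,-0.51,0.21,0.21],[0.66,-0.53,0.22,0.21],[0.66,-0.53,0.21,0.21],[0.65,-0.55,0.21,0.21],[0.65,-0.55,0.21,0.21],[0.63,-0.57,0.21,0.21],[0.62,-0.58,0.21,0.21],[0.61,-0.59,0.22,0.21],[0.6,-0.6,0.21,0.21]]]
```

```bash
python3 -m crank '[[[0.79,-0.18,-0.34,0.18],[0.78,-0.2,-0.33,0.18],[0.78,-0.2,-0.34,0.18],[0.77,-0.22,-0.33,0.18],[0.78,-0.23,-0.34,0.18],[0.77,-0.24,-0.33,0.18],[0.76,-0.25,-0.34,0.18],[0.77,-0.26,-0.34,0.18],[0.75,-0.27,-0.33,0.18],[0.76,-0.29,-0.34,0.18],[0.75,-0.29,-0.33,0.18],[0.75,-0.3,-0.34,0.18]]]' >/dev/null
python3 -m crank '[[[0.74,-0.32,-0.33,0.18],[0.74,-0.33,-0.34,0.18],[0.73,-0.33,-0.34,0.18],[0.73,-0.35,-0.33,0.18],[0.72,-0.36,-0.34,0.18],[0.72,-0.37,-0.33,0.18],[0.74,-0.42,0.21,0.21],[0.73,-0.43,0.21,0.21],[0.73,-0.44,0.21,0.21],[0.72,-0.45,0.22,0.21],[0.71,-0.47,0.21,0.21],[0.7,-0.48,0.21,0.21]]]' >/dev/null
python3 -m crank '[[[0.69,-0.49,0.21,0.21],[0.69,-0.5,0.21,0.21],[0.68,-0.51,0.21,0.21],[0.66,-0.53,0.22,0.21],[0.66,-0.53,0.21,0.21],[0.65,-0.55,0.21,0.21],[0.65,-0.55,0.21,0.21],[0.63,-0.57,0.21,0.21],[0.62,-0.58,0.21,0.21],[0.61,-0.59,0.22,0.21],[0.6,-0.6,0.21,0.21],[0,0,0,0]]]' | grep eef
cat > fin.py <<'E'
from h import *
np.set_printoptions(precision=1,suppress=True)
d=cam('wrist')
for t,z in(('crest_grip',44),('crest',14)):
  for e in ctrl.place_of('wrist',t)[:2]: print(t,round(e['confidence'],2),np.array(e['position']),atz(d,e['position'],z))
for e in ctrl.trace('wrist','crest')[:3]:
  c=d['img'][e['mask']].mean(0); print(round(e['confidence'],2),e['position'],c,e['mask'].sum())
  if c[0]>c[1]*.9 and c[0]>90:
    w=np.array([atz(d,p,20)[:2] for p in np.argwhere(e['mask'])]).astype(np.float32); print(cv2.minAreaRect(w))
    m=w.mean(0);v=np.linalg.svd(w-m,full_matrices=0)[2][0];print('mean',m,'az',np.degrees(np.arctan2(v[1],v[0]))%180)
E
python3 fin.py; python3 - <<'E'
from h import *
t=cam('top');w=cam('wrist')
im=np.hstack([cv2.resize(w['img'],(480,300)),cv2.resize(t['img'][165:250,180:260],(320,300),interpolation=cv2.INTER_CUBIC)])
cv2.imwrite('pics/c6.png',im[...,::-1])
E
python3 plan.py
```

```text
eef_pos: [593.0, 148.9, 197.5]
crest_grip 0.83 [176.3 324.8] [603.2 146.3  44. ]
crest_grip 0.82 [305.4 250.4] [427.6 154.1  44. ]
crest 0.74 [316.9   3.1] [243.8 431.6  14. ]
crest 0.73 [291.5 252.5] [423.7 156.4  14. ]
0.97 [308.0, 22.2] [ 42.3 134.   62.7] 2485
0.84 [168.6, 324.6] [186.4 175.2 146.8] 6206
((603.794189453125, 146.25308227539062), (127.2716064453125, 63.602569580078125), 26.28827667236328)
mean [607.5 148.1] az 25.95491
0.81 [8.1, 258.5] [109.6 150.4  99. ] 811
now [593.  141.4 199.4] rpy [ 1.7997e+02 -2.0000e-02  2.5860e+01] q [-0.7   0.71  0.72  1.68 -0.55  0.96 -0.9 ] t 44.13 w 85.4 F [ 0.2 -0.2 -0.3]
```

View pics/c6.png

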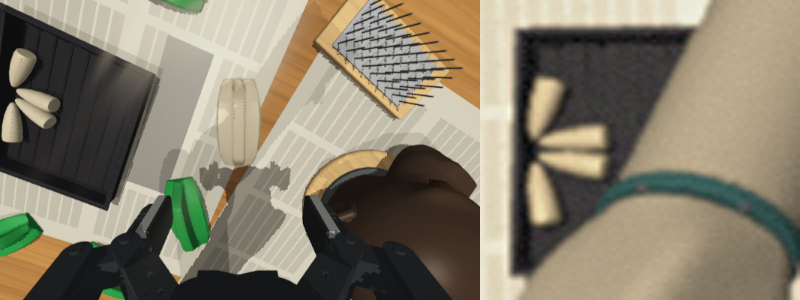

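Crop: all four fangs lie inside the tray at the far wall. The cream crest is at wrist ~(165,320) with its fin along the tool's x, clear for the fingers. I close in for a better fix.

```bash
python3 fin.py; python3 plan.py 595 143 120 26 5
```

```text
crest_grip 0.94 [172.9 317.7] [603.  145.8  44. ]
crest_grip 0.8 [380.5 141.6] [257.9 230.1  44. ]
crest 0.85 [169.1 318.2] [600.5 143.8  14. ]
crest 0.81 [284.8 251.1] [431.2 154.7  14. ]
0.94 [308.0, 20.4] [ 42.7 132.3  62.4] 2305
0.88 [389.1, 151.2] [ 40.2 136.5  62.3] 320
0.82 [5.1, 253.5] [104.3 149.7  95.7] 569
now [593.  142.2 199.1] rpy [-1.800e+02 -2.000e-02  2.592e+01] q [-0.7   0.71  0.72  1.68 -0.55  0.96 -0.9 ] t 44.33 w 85.5 F [-0.5  0.2 -0.4]
[[[0.02,0.0,0.63,-0.0],[0.01,0.0,0.64,-0.0],[0.02,0.0,0.63,-0.0],[0.02,0.0,0.63,-0.0],[0.02,0.0,0.63,-0.0]]]
```

```bash
python3 -m crank '[[[0.05,0.01,0.63,0],[0.05,0.01,0.64,0],[0.05,0.01,0.63,0],[0.05,0.01,0.63,0],[0.05,0.01,0.63,0],[0,0,0,0]]]' | grep eef
python3 fin.py; python3 - <<'E'
from h import *
np.set_printoptions(precision=1,suppress=True)
t=cam('top');w=cam('wrist');s=cam('side')
a=[e['position'] for e in ctrl.place_of('side','crest_grip')]; print('side',[(np.array(p),atz(s,p,44)) for p in a if 190<p[0]<225 and 325<p[1]<365])
for n,d,t0 in(('wrist',w,'crown'),('top',t,'crown'),('side',s,'crown')):
  for e in ctrl.place_of(n,t0)[:1]: print(n,t0,round(e['confidence'],2),atz(d,e['position'],200))
E
```

```text
eef_pos: [597.3, 144.3, 117.0]
crest_grip 0.69 [362.2 227.2] [429.8 154.5  44. ]
crest_grip 0.6 [207.3 320.2] [602.1 144.7  44. ]
crest 0.97 [340.3 234.2] [425.8 154.3  14. ]
crest 0.85 [197.4 320.6] [600.3 143.1  14. ]
0.94 [333.5, 240.1] [ 34.1 110.2  50.4] 3277
0.61 [186.3, 321.4] [167.4 156.6 129.8] 10037
((604.586181640625, 146.5454559326172), (128.05734252929688, 62.56824493408203), 23.7667293548584)
mean [609.6 148.9] az 25.289627
side [(array([205.1, 344.1]), array([602.5, 142.1,  44. ]))]
wrist crown 0.72 [656.4 172.2 200. ]
top crown 0.87 [ 562.9 -106.   200. ]
side crown 0.94 [574.  -98.5 200. ]
```

```bash
python3 plan.py 601.3 144.4 25 25.7 6
```

```text
now [599.3 144.5 120.2] rpy [-1.800e+02 -4.000e-02  2.598e+01] q [-0.66  0.81  0.64  1.73 -0.63  0.82 -0.84] t 45.38 w 85.5 F [ 0.2 -0.4  0. ]
[[[0.01,0.01,0.63,0.01],[0.01,0.0,0.64,0.01],[0.01,0.01,0.63,0.01],[0.02,0.01,0.64,0.01],[0.01,0.0,0.63,0.01],[0.01,0.01,0.64,0.01]]]
```

```bash
python3 -m crank '[[[0.01,0.01,0.63,0.01],[0.01,0,0.64,0.01],[0.01,0.01,0.63,0.01],[0.02,0.01,0.64,0.01],[0.01,0,0.63,0.01],[0.01,0.01,0.54,0.01],[0,0,0,0]]]' | grep -E 'eef|^force'
python3 -m crank '[[[0,0,0,0],[0,0,0,0],[0,0,0,0],[0,0,0,0],[0,0,0,0],[0,0,0,0],[0,0,0,0],[0,0,0,0]]]' 1
python3 -m crank '[[[0,0,-0.3,0],[0,0,-0.6,0],[0,0,-0.9,0],[0,0,-1,0],[0,0,-1,0],[0,0,-1,0],[0,0,-1,0],[0,0,-1,0],[0,0,-1,0],[0,0,-0.9,0],[0,0,-0.8,0],[0,0,0,0]]]'
python3 plan.py 491 -78 300 -14 14
```

```text
eef_pos: [599.3, 144.2, 24.5]
force: [-0.9, -0.6, -0.2]
clock: 46.63
eef_pos: [601.5, 144.6, 27.7]
tool_rot: [-3.141, -0.001, 0.449]
force: [-1.4, 0.4, 3.8]
width: 15.1
gripper_force: 59.3
clock: 47.63
eef_pos: [603.3, 143.7, 268.8]
tool_rot: [3.14, -0.007, 0.448]
force: [1.7, -0.3, -1.7]
width: 15.5
gripper_force: 58.5
now [603.3 143.7 268.8] rpy [179.88  -0.38  25.67] q [-0.72  0.65  0.77  1.58 -0.49  1.11 -0.96] t 47.63 w 15.5 F [ 1.7 -0.3 -1.7]
[[[-0.56,0.43,-0.09,0.62],[-0.55,0.46,-0.09,0.62],[-0.51,0.49,-0.09,0.62],[-0.5,0.51,-0.09,0.62],[-0.46,0.53,-0.09,0.62],[-0.44,0.56,-0.08,0.62],[-0.42,0.58,-0.09,0.62],[-0.38,0.6,-0.09,0.62],[-0.35,0.61,-0.09,0.62],[-0.33,0.63,-0.09,0.62],[-0.28,0.65,-0.09,0.62],[-0.26,0.66,-0.09,0.62]]]
[[[-0.23,0.68,-0.09,0.62],[-0.19,0.68,-0.09,0.62]]]
```

```bash
python3 -m crank '[[[-0.56,0.43,-0.09,0.62],[-0.55,0.46,-0.09,0.62],[-0.51,0.49,-0.09,0.62],[-0.5,0.51,-0.09,0.62],[-0.46,0.53,-0.09,0.62],[-0.44,0.56,-0.08,0.62],[-0.42,0.58,-0.09,0.62],[-0.38,0.6,-0.09,0.62],[-0.35,0.61,-0.09,0.62],[-0.33,0.63,-0.09,0.62],[-0.28,0.65,-0.09,0.62],[-0.26,0.66,-0.09,0.62]]]' >/dev/null
python3 -m crank '[[[-0.23,0.68,-0.09,0.62],[-0.19,0.68,-0.09,0.62],[0,0,0,0],[0,0,0,0]]]' | grep -E 'eef|rot'
python3 - <<'E'
from h import *
from scipy.optimize import least_squares
np.set_printoptions(precision=1,suppress=True)
C=[]
for i in range(4):
  for n in('wrist','side','top')[: (3 if i<2 else 1)]:
    d=cam(n)
    for e in ctrl.place_of(n,'crown')[:1]:
      x=atz(d,e['position'],200); print(n,round(e['confidence'],2),np.array(e['position']),x)
    for e in ctrl.place_of(n,'head')[:1]: print('  head',n,round(e['confidence'],2),atz(d,e['position'],0))
    if i==0:
      m=ctrl.trace(n,'head')
      if m:
        cv2.imwrite(f'pics/m_{n}.png',m[0]['mask'].astype(np.uint8)*255); np.savez(f'pics/m_{n}.npz',m=m[0]['mask'],i=d['img'],K=d['intrinsics'],E=d['extrinsics'])
print(ctrl.read_state()['clock'],ctrl.read_state()['eef_pos'])
E
```

```text
eef_pos: [488.5, -78.8, 296.2]
tool_rot: [-3.141, -0.001, -0.249]
wrist 0.64 [ 94.3 315. ] [570.7 -97.3 200. ]
side 0.77 [233.2 346.1] [571.6 -91.1 200. ]
  head side 0.7 [559.5 -98.1   0. ]
top 0.81 [180.9 369.9] [ 562.6 -102.9  200. ]
wrist 0.69 [ 97.3 316.6] [568.8 -96.2 200. ]
side 0.95 [232.3 342.3] [561.5 -87.1 200. ]
  head side 0.98 [ 568.2 -100.6    0. ]
top 0.56 [182.5 370.4] [ 558.1 -104.3  200. ]
  head top 0.21 [427.9 440.3   0. ]
wrist 0.78 [ 97.6 316.3] [568.6 -96.1 200. ]
wrist 0.57 [ 95.6 315.5] [570.1 -95.9 200. ]
50.3167 [488.9 -77.4 295.8]
```

```bash
python3 - <<'E'
from h import *
from scipy.optimize import least_squares
np.set_printoptions(precision=1,suppress=True)
R0=[]
D={}
for n,box in(('top',(140,225,325,400)),('side',(215,305,300,392))):
  d=cam(n); im=cv2.imread(f'pics/{n}0.png')[...,::-1].astype(int); D[n]=d
  r0,r1,c0,c1=box; m=np.zeros(im.shape[:2],np.uint8)
  m[r0:r1,c0:c1]=((im.max(2)<85)&(im[...,0]>=im[...,2]+3))[r0:r1,c0:c1]
  m=cv2.morphologyEx(m,cv2.MORPH_OPEN,np.ones((3,3)))
  k=cv2.connectedComponentsWithStats(m); j=1+np.argmax(k[2][1:,4]); m=(k[1]==j).astype(np.uint8)
  ct=max(cv2.findContours(m,0,cv2.CHAIN_APPROX_NONE)[0],key=len)[:,0]
  print(n,k[2][j],len(ct))
  R0.append((n,[ray(d,(p[1],p[0])) for p in ct]))
def dist(c,o,v):
  v=v/np.linalg.norm(v); w=c-o; return np.linalg.norm(w-(w@v)*v)
for sel in(['top'],['side'],['top','side']):
  L=[(o,v) for n,l in R0 if n in sel for o,v in l]
  f=lambda p:np.array([dist(np.array([p[0],p[1],115.]),o,v)-85 for o,v in L])
  s=least_squares(f,[567,-97],loss='cauchy',f_scale=1.5); print(sel,s.x,'inliers',(abs(f(s.x))<3).sum(),len(L))
  c=s.x
  if sel==['top']:
    P=np.array([atz(D['top'],proj(D['top'],o+v),90)[:2] for o,v in L])-c
    e=f(c); az=np.degrees(np.arctan2(P[:,1],P[:,0]))
    for lo in range(-180,180,10):
      k=(az>=lo)&(az<lo+10)
      if k.any() and abs(e[k]).max()>3: print(lo,e[k].mean().round(1),end=' | ')
    print()
E
```

```text
top [ 332  149   63   66 2830] 188
side [ 309  222   77   83 4231] 371
['top'] [561.2 -95.3] inliers 78 188
-160 -5.7 | -150 -3.1 | -140 -3.0 | -130 -2.2 | -120 7.7 | -110 7.5 | -100 -1.7 | -60 6.9 | -50 11.9 | -40 14.4 | -30 23.5 | -20 26.5 | -10 25.3 | 0 20.2 | 10 12.7 | 20 6.6 | 50 -2.5 | 60 -1.7 | 70 7.7 | 80 4.7 | 90 -3.2 | 100 -1.9 | 110 -2.5 | 130 2.4 | 140 2.5 | 150 3.3 | 160 2.4 | 
['side'] [ 566.4 -100.7] inliers 64 371
['top', 'side'] [566.1 -99.1] inliers 126 559
```

```bash
python3 plan.py 568.5 -97 300 -15 4 568.5 -97 224 -15 5
```

```text
now [488.9 -77.4 295.8] rpy [-180.      0.    -14.08] q [-0.58  0.5   1.03  1.87 -0.49  1.06 -1.17] t 50.42 w 15.0 F [ 0.4 -0.5 -0.6]
[[[0.82,-0.0,-0.04,0.05],[0.82,-0.01,-0.04,0.05],[0.82,-0.01,-0.05,0.05],[0.82,-0.02,-0.04,0.05],[-0.0,0.0,0.61,-0.0],[-0.0,0.0,0.61,-0.0],[-0.0,0.0,0.6,-0.0],[-0.0,0.0,0.61,-0.0],[-0.0,0.0,0.61,-0.0]]]
```

```bash
python3 -m crank '[[[0.5,0,-0.04,0.05],[0.82,-0.01,-0.04,0.05],[0.82,-0.01,-0.05,0.05],[0.7,-0.02,-0.04,0.05],[0.44,-0.01,0,0],[0,0,0.5,0],[0,0,0.6,0],[0,0,0.6,0],[0,0,0.6,0],[0,0,0.5,0],[0,0,0.24,0],[0,0,0,0]]]' | grep -E 'eef|^force|rot'
python3 - <<'E'
from h import *
np.set_printoptions(precision=2,suppress=True)
A=[];F=[]
for i in range(3):
  d=cam('side');s=ctrl.read_state();A.append(s['eef_pos']);F.append(s['force'])
print(np.mean(A,0),np.mean(F,0),s['clock'])
E
```

```text
eef_pos: [567.9, -96.4, 222.7]
tool_rot: [3.141, 0.003, -0.262]
force: [0.6, 0.8, -1.2]
[568.85 -96.98 224.31] [ 0.02 -0.46 -1.36] 51.5667
```

```bash
python3 -m crank '[[[0,0,0.12,0],[0,0,0.12,0],[0,0,0.08,0],[0,0,0,0]]]' | grep -E 'eef|^force'
python3 -m crank '[[[0,0,0.05,0],[0,0,0.03,0],[0,0,0,0]]]' | grep -E 'eef|^force'
```

```text
eef_pos: [568.4, -96.6, 215.7]
force: [-0.8, 0.2, -0.4]
eef_pos: [568.6, -96.8, 213.9]
force: [-0.3, 0.5, -1.2]
```

```bash
python3 -m crank '[[[0,0,0.04,0],[0,0,0,0]]]' | grep -E 'eef|^force'
python3 -m crank '[[[0,0,0.04,0],[0,0,0,0]]]' | grep -E 'eef|^force'
```

```text
eef_pos: [568.8, -96.9, 213.5]
force: [-0.6, 0.6, 1.2]
eef_pos: [568.8, -96.9, 213.4]
force: [-3.2, 1.8, 10.5]
```

```bash
python3 -m crank '[[[0,0,-0.04,0],[0,0,0,0],[0,0,0,0]]]' | grep -E 'eef|^force'
python3 -m crank '[[[0,0,0,0],[0,0,0,0],[0,0,0,0],[0,0,0,0],[0,0,0,0],[0,0,0,0]]]' -1 | grep -E 'width|eef'
python3 -m crank '[[[0,0,-0.2,0],[0,0,-0.4,0],[0,0,-0.6,0],[0,0,-0.8,0],[0,0,-1,0],[0,0,-1,0],[0,0,-1,0],[0,0,-1,0],[0,0,-0.5,0],[0,0,0,0]]]' | grep -E 'eef|clock'
python3 - <<'E'
from h import *
np.set_printoptions(precision=1,suppress=True)
D=[cam(n) for n in('wrist','side','top')]
for n,d in zip(('wrist','side','top'),D):
  for t,z in(('crest_grip',230),('crest',200),('crown',200)):
    for e in ctrl.place_of(n,t):
      x=atz(d,e['position'],z)
      if np.linalg.norm(x[:2]-[568,-97])<60: print(n,t,round(e['confidence'],2),e['position'],x);break
  for e in ctrl.trace(n,'crest'):
    c=d['img'][e['mask']].mean(0)
    if c[0]>c[1]:
      w=np.array([atz(d,p,205)[:2] for p in np.argwhere(e['mask'])]);m=w.mean(0)
      if np.linalg.norm(m-[568,-97])<60:
        v=np.linalg.svd(w-m,full_matrices=0)[2][0];print('mask',n,m,'az',np.degrees(np.arctan2(v[1],v[0])),cv2.minAreaRect(w.astype(np.float32)))
im=np.hstack([cv2.resize(D[1]['img'][190:310,260:420],(400,300),interpolation=cv2.INTER_CUBIC),cv2.resize(D[0]['img'],(400,300))])
cv2.imwrite('pics/c7.png',im[...,::-1])
E
```

```text
eef_pos: [568.8, -96.9, 213.5]
force: [-0.6, 0.1, 5.0]
eef_pos: [568.6, -96.8, 212.9]
width: 84.8
clock: 54.07
eef_pos: [569.8, -98.2, 379.7]
wrist crest_grip 0.82 [185.9, 316.9] [569.5 -97.2 230. ]
wrist crest 0.79 [181.0, 317.0] [566.5 -96.6 200. ]
side crest_grip 0.71 [229.7, 345.9] [ 568.3 -101.6  230. ]
side crest 0.57 [233.9, 344.8] [567.7 -93.2 200. ]
side crown 0.66 [235.1, 345.4] [568.8 -97.4 200. ]
mask side [ 567.  -100.5] az -15.872764684460071 ((566.8357543945312, -96.81897735595703), (70.04983520507812, 129.2831268310547), 74.04911804199219)
```

View pics/c7.png

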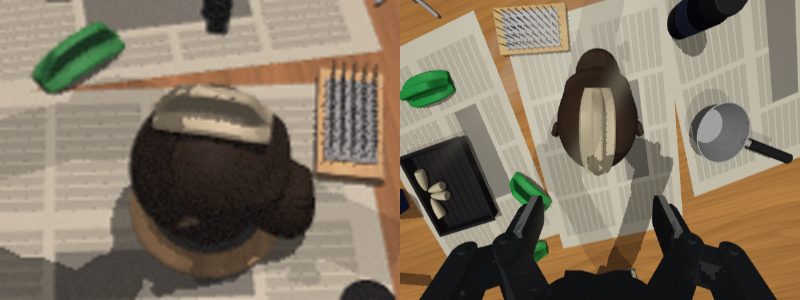

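Final view: the crest sits level on the crown in line with the muzzle (side crop ~(215,110), wrist ~(600,125)). The fangs are in the tray, and the pan stands upright and empty. I hand the job in.

```bash
python3 -c "
from cell import ctrl
print(ctrl.read_state()['clock'],ctrl.finish_job())"
```

```text
the job is handed in; nothing more can be done
54.8167 None
```

The job is handed in at 54.8 s: the four fangs are in the tray, the empty pan is upright on the bench, and the crest is balanced on the crown running brow to nape.

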